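Free the top pot from a nested stack and cover the rest

TASK

Pull the top pot straight up off the snugly nested stack, without disturbing the pots below it, and stand it gently and upright on the round coaster, its foot wholly on the cork. Then put the loose wooden lid on the stack, fully down on the pot that is now its top. Keep the pot and the lid upright all the way, use only the one pot, and leave the plant and the stapler where they are.

Things in the scene. Friction and masses are not known exactly. Their poses are not given: they have to be found in the camera images.
- top_pot_center (a point): centre of the top pot, on its axis, 42 mm above its foot and below its rim. Open blue ceramic pot, 0.13-0.24 kg: lower 34 mm a solid foot 48 mm in diameter, upper 50 mm a band 60 mm in diameter; z up. Stacked, its foot is inside the pot below and only the band shows, its shoulder on that pot's rim. Grip the band across its outside, 20 to 30 mm above this centre, to stay clear of the pot below.
- middle_pot_center (a point): centre of the middle pot, same shape as the top pot (rim 42 mm above this point, mouth 53 mm inside, 46 mm deep), nested in the stand. Sprung rubber pads inside it hold the top pot's foot: freeing it takes a straight pull of roughly 8 to 13 N (weight included) at first, easing over 20 mm; the foot is clear after 34 mm. The middle pot itself is held about twice as tightly, and stays.
- stand: the fixed stand: a wooden disc 90 mm in diameter and 12 mm thick on the desk, with the bottom pot fixed on it (rim 96 mm above the desk). Origin: centre of its underside, on the desk. The whole stack is 196 mm tall at the start.
- lid_knob (a point): grip point on the knob of the loose wooden lid, on its axis, 12 mm below the knob's top. Disc 64 mm in diameter, 6 mm thick; plug below it 44 mm in diameter, 10 mm deep; knob above it 20 mm in diameter, 36 mm tall; z up; 0.07 kg. It stands on its plug on the desk, this point 40 mm up. Fully down on a pot, the disc lies on the rim and this point is 30 mm above the rim.
- round_coaster: round cork coaster, 94 mm in diameter, 5 mm thick, fixed on the desk. Origin: centre of its underside.
- square_coaster: square cork coaster, 88 mm wide, 5 mm thick, fixed on the desk; not the one to use. Origin: centre of its underside.
- plant: small plant in a white pot, 68 mm wide, about 97 mm tall in all, loose; leave alone. Origin: centre of its underside.
- stapler: dark stapler, 150 mm long (along its y), 35 mm wide, about 50 mm tall, loose; leave alone. Origin: centre of its underside.
Mind the look-alikes: they are no part of the job. What is shaped like the part that bears top_pot_center but yellow is not meant. What is shaped like the part that bears lid_knob but orange is not meant.

How it is judged:
By the outcome, as a careful person would: the job done as asked, in the order asked, and still so for the second after the job is handed in, with the robot touching nothing.
It also fails if it takes over 64 s, if anything falls off the work surface, if the arm or the gripper's body presses on something with over 40 N, if the wrist force passes 120 N, or if a joint passes its speed limit or range.

ROBOT

A 6-joint arm with a two-finger parallel gripper is mounted at the origin on the work surface. World frame = base frame: x ahead of the robot, y to its left, z up, the work surface at z = 0. Lengths are in m, angles in rad, forces in N, time in s.
With the tool pointing down it reaches from about 0.375 to 0.9 m from the base axis. Payload 3.1 kg.
Tool frame: the origin (TCP) lies midway between the tips of the shut fingers; the grasp point (between the pads) lies 19 mm behind it; x points along the fingers, z is the direction in which the jaws open and shut, and the axes are right-handed (so a half turn about x gives the same grasp; the last joint's range is limited). The gripper opens to 85 mm and grips with 20 to 120 N. Pads are 22 mm wide; open, the fingers measure 114 mm over their backs; the gripper's body (76 mm by 85 mm) begins 54 mm behind the grasp point. The pads swing forward as they close: fully open they stand 13 mm farther back than shut.
Start: joints at [1.01, 0.527, 1.433, -0, 1.181, -0.178], TCP at [0.233, 0.58, 0.192] pointing down, gripper open.
Joint ranges: [-3.08, 3.08], [-0.75, 2.2], [0.22, 2.44], [-1.43, 4.57], [0, 2.65], [-2.85, 2.85]. Speed limits (rad/s): [2.79, 2.79, 3.14, 3.14, 3.14, 3.14].

INTERFACE

Orientations are given as a unit quaternion [x, y, z, w].
In Python, from station import telemetry, optics, manip gives the robot as it stands.
- The arm moves only by the tool step_arm, never from a script. Its argument "commands" is a list of rows, each a list of 4 numbers: the shift along the tool's x, y, z in m, then the turn about the tool's x in rad. A call has 1 to 8 rows; each row is the pose to reach, as a shift and turn from the pose measured when the call began, along the tool's axes at that moment; what a row does not reach only later rows make up. A row lasts 1/12 s, in which the tool goes at most 41.7 mm and 7.16 degrees, less where a joint would pass 70% of its speed; a pose out of reach is approached as far as the arm can. A call with a gripper value outside its range is refused whole. "jaw" is the finger opening in m, from 0 to 0.0854, set as the call begins (left out, the last holds). The fingers move at their own pace and stop on an object; "grip_force" is the grip in N (left out, the last holds). Time passes only in rows, so rows that repeat a pose let the fingers close. It gives the time, the measured TCP pose, the force and the opening at its end, in the units of the state.
- telemetry.sense(): the state, without advancing time (a new reading comes with each control period).
- optics.snapshot(name): name is "scene" or "side" or "wrist"; returns the picture (420x560x3 uint8, red, green, blue); there is no depth.
- optics.camera_params(name): a dict with "mtx" (3x3 intrinsics, pixels), "origin" and "attitude" of the camera in the world. Camera axes: x right, y down, z forward; pixel columns grow to the right and rows downward; lengths in m; the calibration is good to about 2 mm. The wrist camera is an equidistant fisheye: a pixel r from the principal point sees the ray r / f radians off the axis. A picture is of the moment at which its call begins: read the wrist's pose just before it. camera_params takes no time and is no camera call; for the wrist camera it gives the pose at the moment of the call.
- manip.sign_off(): hands the job in, once; it reports no verdict.
The state is a dict: "t": time; "q": joint angles; "qd": joint speeds; "tau": joint torques, N m; "tcp_pos": TCP position; "tool_rot": TCP orientation; "force": force on the tool from outside, world axes, zero at the start; "ft_torque": the same for the moment, N m; "finger_gap": opening from 0.0 (shut) to 1.0 (fully open).
Only numpy, scipy, OpenCV 4.12 (cv2) and the standard library are available. Lean on these libraries where they do the work, as an engineer would, in place of code of your own. Each camera call takes 0.05 s, during which the arm holds its last target.

## Working session

There is one attempt and no reset: what is moved stays moved. The work goes in short steps, Python scripts to look and compute and a tool call to move; the robot and the scene stay as the last step left them, time stands still between calls to the robot, and variables do not carry over. Pictures are saved under pics/ and viewed, and the job is handed in when it is done.

Besides the shell and the picture viewer there is one more tool, called after "Emit:" as a command line: name --pt "numbers of a row" for each row, then --argument value for the rest. step_arm: Moves the arm, as the interface text tells. Its arguments: {"type":"object","properties":{"commands":{"type":"array","items":{"type":"array","items":{"type":"number"}}},"jaw":{"type":"number"},"grip_force":{"type":"number"}},"required":["commands"]}

```bash
mkdir -p pics; ls
python3 - <<'E'
from station import telemetry, optics
import cv2, numpy as np
s=telemetry.sense(); print(s)
for n in ["scene","side","wrist"]:
    p=optics.camera_params(n); print(n,p)
    im=optics.snapshot(n); cv2.imwrite(f"pics/{n}0.png",im[:,:,::-1])
E
```

```text
pics
{'t': 0.0, 'q': array([ 1.00950396e+00,  5.28488001e-01,  1.43394740e+00, -9.73511279e-06,
        1.18140415e+00, -1.78507719e-01]), 'qd': array([-7.20473923e-04,  1.03449824e-04, -3.13453764e-04,  1.83715293e-03,
        1.71495929e-05,  1.08053709e-03]), 'tau': array([ 7.60213857e-05, -4.42343795e+01, -1.78023022e+01, -1.32908690e-04,
        8.32472026e-03,  1.21169865e-05]), 'tcp_pos': array([0.23297146, 0.57906124, 0.19090597]), 'tool_rot': array([-0.39608158,  0.58670758,  0.39543444,  0.58525653]), 'force': array([-0.32818264,  0.79699355, -0.63685756]), 'ft_torque': array([-0.00245797,  0.01783732, -0.00050577]), 'finger_gap': 1.0041974439652315}
scene {'mtx': array([[470.98372743,   0.        , 278.59078362],
       [  0.        , 470.98372743, 212.30235115],
       [  0.        ,   0.        ,   1.        ]]), 'origin': array([0.92770141, 0.30227622, 0.91723655]), 'attitude': array([ 0.39878691,  0.87733811, -0.24307289, -0.11028332])}
side {'mtx': array([[426.39961045,   0.        , 282.08887936],
       [  0.        , 426.39961045, 220.71335491],
       [  0.        ,   0.        ,   1.        ]]), 'origin': array([ 0.45213399, -0.60759806,  0.5446167 ]), 'attitude': array([ 0.87897678, -0.09237679,  0.04126509, -0.4660081 ])}
wrist {'mtx': array([[325.1922621 ,   0.        , 283.5749689 ],
       [  0.        , 325.1922621 , 204.13037614],
       [  0.        ,   0.        ,   1.        ]]), 'origin': array([0.15571024, 0.6114781 , 0.37275874]), 'attitude': array([0.81777764, 0.55229156, 0.08963599, 0.13483008])}
```

View pics/scene0.png

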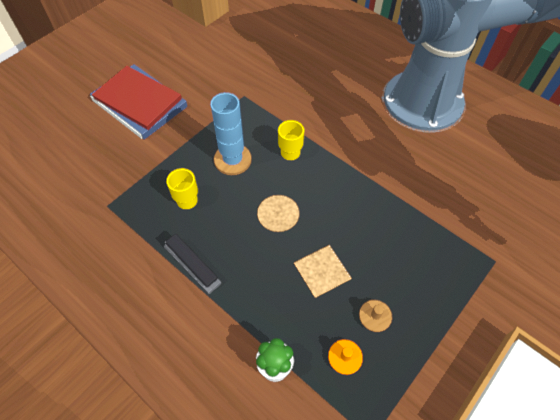

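View pics/side0.png

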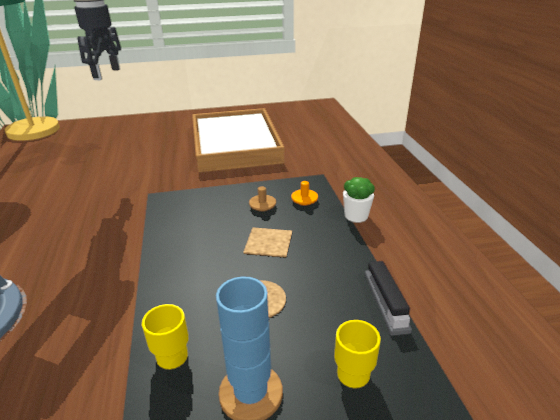

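View pics/wrist0.png

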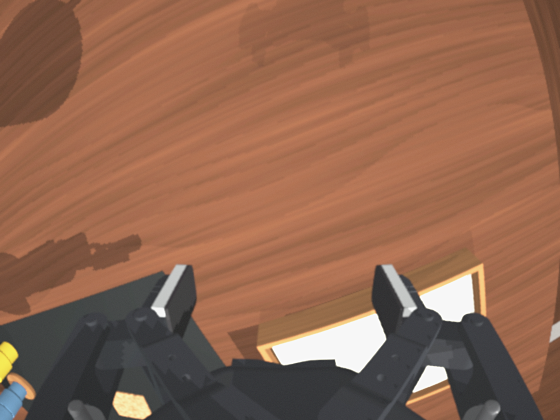

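The scene view shows the stack (rim ~227,105; stand ~233,160), the round coaster (278,213), the wooden lid (376,316) and the orange decoy lid (345,357). In the side view the stack rim is at ~(243,295), the round coaster is partly hidden behind the stack, and the wooden lid is at (263,200).

```bash
cat > h.py <<'E'
import cv2, numpy as np
from scipy.spatial.transform import Rotation as R
from station import telemetry, optics
P={n:optics.camera_params(n) for n in("scene","side")}
def ray(p,uv,fish=False):
    uv=np.atleast_2d(np.asarray(uv,float)); K=p["mtx"]
    x=(uv[:,0]-K[0,2])/K[0,0]; y=(uv[:,1]-K[1,2])/K[1,1]
    if fish:
        r=np.hypot(x,y)+1e-12; d=np.c_[np.sin(r)*x/r,np.sin(r)*y/r,np.cos(r)]
    else: d=np.c_[x,y,np.ones_like(x)]
    return R.from_quat(p["attitude"]).apply(d)
def onto(p,uv,z,fish=False):
    d=ray(p,uv,fish); return (p["origin"]+d*((z-p["origin"][2])/d[:,2])[:,None])[:,:2]
def proj(p,X,fish=False):
    c=R.from_quat(p["attitude"]).inv().apply(np.atleast_2d(X)-p["origin"]);K=p["mtx"]
    if fish:
        r=np.hypot(c[:,0],c[:,1]); th=np.arctan2(r,c[:,2]); k=th/(r+1e-12); c=np.c_[c[:,0]*k,c[:,1]*k]
    else: c=c[:,:2]/c[:,2:]
    return c*[K[0,0],K[1,1]]+K[:2,2]
def circ(xy):
    xy=np.asarray(xy); A=np.c_[2*xy,np.ones(len(xy))]; s=np.linalg.lstsq(A,(xy**2).sum(1),rcond=None)[0]
    for _ in range(5):
        e=np.abs(np.hypot(*(xy-s[:2]).T)-np.sqrt(s[2]+s[0]**2+s[1]**2)); k=e<=max(.0015,np.median(e)*2.5)
        s=np.linalg.lstsq(A[k],(xy[k]**2).sum(1),rcond=None)[0]
    return s[:2],np.sqrt(s[2]+s[0]**2+s[1]**2),k.mean()
def mask(im,lo,hi):
    return cv2.inRange(cv2.cvtColor(im,cv2.COLOR_RGB2HSV),np.array(lo),np.array(hi))
E
python3 - <<'E'
from h import *
ims={n:cv2.imread(f"pics/{n}0.png")[:,:,::-1].copy() for n in("scene","side")}
for n,pts in {"scene":[(270,213),(376,327),(377,310),(227,104),(229,130),(220,163),(345,360)],"side":[(275,300),(255,204),(243,292),(245,330),(235,398)]}.items():
    hsv=cv2.cvtColor(ims[n],cv2.COLOR_RGB2HSV)
    print(n,[(q,hsv[q[1],q[0]].tolist()) for q in pts])
s=cv2.resize(ims["scene"][80:230,150:350],None,fx=4,fy=4,interpolation=cv2.INTER_CUBIC); cv2.imwrite("pics/zs.png",s[:,:,::-1])
s=cv2.resize(ims["scene"][270:400,300:430],None,fx=4,fy=4,interpolation=cv2.INTER_CUBIC)
t=cv2.resize(ims["side"][170:230,220:320],None,fx=4,fy=4,interpolation=cv2.INTER_CUBIC)
cv2.imwrite("pics/zl.png",s[:,:,::-1]);cv2.imwrite("pics/zl2.png",t[:,:,::-1])
s=cv2.resize(ims["side"][270:420,170:310],None,fx=4,fy=4,interpolation=cv2.INTER_CUBIC); cv2.imwrite("pics/zs2.png",s[:,:,::-1])
E
```

```text
scene [((270, 213), [18, 105, 245]), ((376, 327), [17, 145, 215]), ((377, 310), [17, 142, 212]), ((227, 104), [103, 115, 175]), ((229, 130), [102, 111, 198]), ((220, 163), [17, 144, 220]), ((345, 360), [18, 255, 226])]
side [((275, 300), [17, 110, 221]), ((255, 204), [16, 142, 206]), ((243, 292), [102, 109, 152]), ((245, 330), [102, 106, 149]), ((235, 398), [15, 141, 141])]
```

View pics/zs.png

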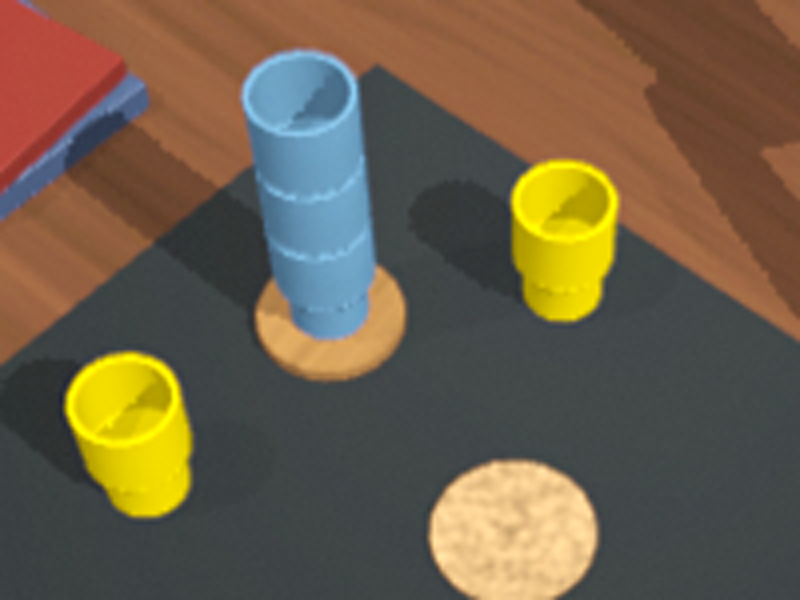

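View pics/zl.png

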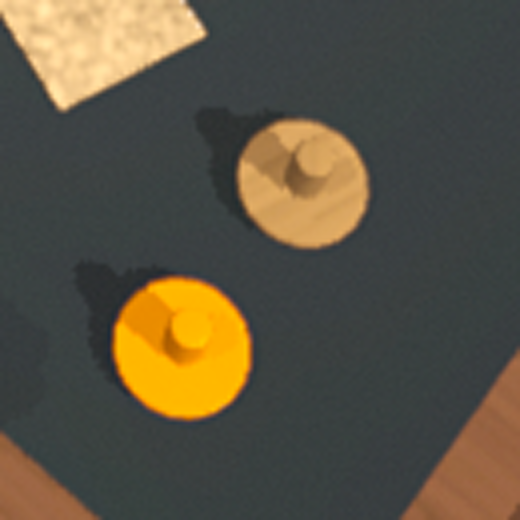

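View pics/zs2.png

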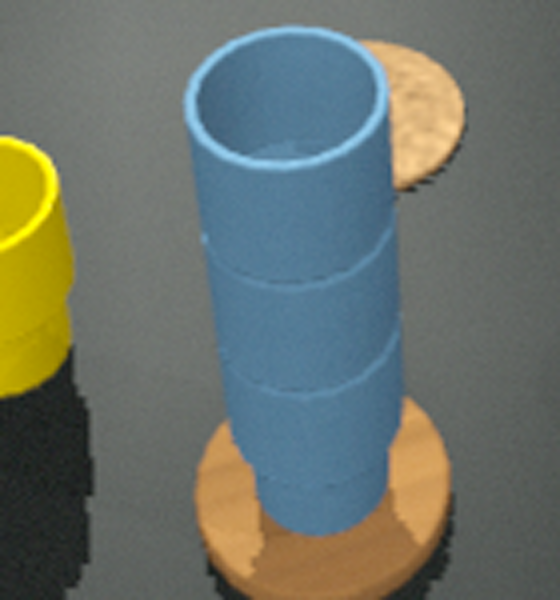

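View pics/zl2.png

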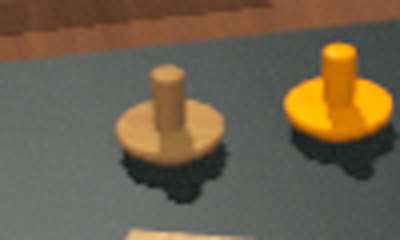

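```bash
cat >> h.py <<'E'
from scipy.optimize import least_squares
def circR(xy,r):
    f=lambda c:np.hypot(*(xy-c).T)-r
    s=least_squares(f,xy.mean(0),loss="soft_l1",f_scale=.0007); return s.x,np.abs(f(s.x)).mean()
def comp(m,seed):
    n,l=cv2.connectedComponents(m)
    k=l[seed[1],seed[0]]; return (l==k).astype(np.uint8)*255
def cont(m):
    return max(cv2.findContours(m,cv2.RETR_EXTERNAL,cv2.CHAIN_APPROX_NONE)[0],key=cv2.contourArea)[:,0].astype(float)
E
python3 - <<'E'
from h import *
ims={n:cv2.imread(f"pics/{n}0.png")[:,:,::-1].copy() for n in("scene","side")}
B=([95,70,60],[112,200,255]); W=([8,80,100],[24,200,255])
for n,sd,cut in(("scene",(229,130),104),("side",(245,330),295)):
    c=cont(comp(mask(ims[n],*B),sd)); c=c[c[:,1]<cut]
    xy=onto(P[n],c,.196); print(n,"rim",len(c),circ(xy),circR(xy,.030))
c=cont(comp(mask(ims["scene"],*W),(270,213))); xy=onto(P["scene"],c,.005); print("coaster",circ(xy),circR(xy,.047))
c=cont(comp(mask(ims["side"],*W),(275,300))); xy=onto(P["side"],c[c[:,0]>270],.005); print("coaster side",circR(xy,.047))
for n,sd in(("scene",(376,327)),("side",(255,204))):
    c=cont(comp(mask(ims[n],*W),sd))
    xy=onto(P[n],c,.016); print("lid",n,circ(xy),circR(xy,.032))
# stand
for n,sd in(("scene",(220,163)),("side",(235,398))):
    c=cont(comp(mask(ims[n],*W),sd)); xy=onto(P[n],c,.012); print("stand",n,circR(xy,.045))
# knob top pts
print("knobtop scene",onto(P["scene"],[[300+315/4,270+152/4]],.052),"side",onto(P["side"],[[220+169/4,170+73/4]],.052))
E
```

```text
scene rim 36 (array([ 0.47657488, -0.24035093]), np.float64(0.029047941647719518), np.float64(0.9166666666666666)) (array([ 0.47755441, -0.23954437]), np.float64(0.0006860529392724627))
side rim 61 (array([ 0.47350099, -0.24104886]), np.float64(0.028885291060611985), np.float64(1.0)) (array([ 0.47320163, -0.24243937]), np.float64(0.0005629463610958844))
coaster (array([ 0.51709174, -0.05871843]), np.float64(0.04773002955175099), np.float64(0.9732142857142857)) (array([ 0.51718623, -0.05879596]), np.float64(0.0007962734512950849))
coaster side (array([ 0.51492968, -0.06003706]), np.float64(0.00048547008444233534))
lid scene (array([0.5733756, 0.2458333]), np.float64(0.032031594241534414), np.float64(1.0)) (array([0.57340477, 0.24583163]), np.float64(0.0004947281373365257))
lid side (array([0.57301184, 0.25887076]), np.float64(0.04114755759253544), np.float64(1.0)) (array([0.57145068, 0.24574351]), np.float64(0.008819762248121742))
stand scene (array([ 0.47866416, -0.23735276]), np.float64(0.007502007176192992))
stand side (array([ 0.47402005, -0.24323192]), np.float64(0.007490980647297281))
knobtop scene [[0.57162755 0.24490378]] side [[0.57314347 0.24461146]]
```

```bash
cat >> h.py <<'E'
def st(t=None,yawz=None):
    s=telemetry.sense(); r=R.from_quat(s["tool_rot"]); M=r.as_matrix()
    print("t %.2f tcp"%s["t"],s["tcp_pos"].round(4),"gap %.3f"%s["finger_gap"],"F",s["force"].round(1),"q",s["q"].round(2))
    print("toolx",M[:,0].round(3),"y",M[:,1].round(3),"z",M[:,2].round(3))
    if t is not None: print("delta tool:",r.inv().apply(np.array(t)-s["tcp_pos"]).round(4))
E
python3 - <<'E'
from h import *
st([.35,.45,.30]); st([.48,.2,.31]);st([.475,-.241,.31])
E
```

```text
t 0.15 tcp [0.2331 0.5792 0.1911] gap 1.001 F [ 0.2 -0.3  1.3] q [ 1.01  0.53  1.43  0.    1.18 -0.18]
toolx [-0.001 -0.001 -1.   ] y [-0.928  0.373  0.   ] z [ 0.373  0.928 -0.002]
delta tool: [-0.1088 -0.1567 -0.0764]
t 0.15 tcp [0.2331 0.5792 0.1911] gap 1.001 F [ 0.2 -0.3  1.3] q [ 1.01  0.53  1.43  0.    1.18 -0.18]
toolx [-0.001 -0.001 -1.   ] y [-0.928  0.373  0.   ] z [ 0.373  0.928 -0.002]
delta tool: [-0.1185 -0.3707 -0.2598]
t 0.15 tcp [0.2331 0.5792 0.1911] gap 1.001 F [ 0.2 -0.3  1.3] q [ 1.01  0.53  1.43  0.    1.18 -0.18]
toolx [-0.001 -0.001 -1.   ] y [-0.928  0.373  0.   ] z [ 0.373  0.928 -0.002]
delta tool: [-0.1179 -0.5307 -0.6707]
```

Emit:
step_arm --pt "-0.06 -0.03 -0.01 0" --pt "-0.1 -0.06 -0.03 0" --pt "-0.118 -0.1 -0.06 0" --pt "-0.118 -0.13 -0.085 0" --pt "-0.118 -0.16 -0.11 0" --pt "-0.118 -0.19 -0.135 0" --pt "-0.118 -0.22 -0.16 0" --pt "-0.118 -0.25 -0.185 0" --jaw 0.0854 --grip_force 50

```text
t: 0.82
tcp_pos: [0.3836, 0.3365, 0.3093]
tool_rot: [-0.396, 0.586, 0.396, 0.586]
force: [0.3, -0.2, 0.3]
finger_gap: 1.002
```

Run:
```python
from h import *
st([.475,-.2,.30])
```

```text
t 0.82 tcp [0.3836 0.3365 0.3093] gap 1.002 F [ 0.3 -0.2  0.3] q [ 0.5   0.24  1.55 -0.    1.34 -0.69]
toolx [-0.    -0.001 -1.   ] y [-0.928  0.373 -0.   ] z [ 0.373  0.928 -0.001]
delta tool: [ 0.0099 -0.2849 -0.4636]
```

Emit:
step_arm --pt "0 -0.04 -0.03 0" --pt "0 -0.07 -0.06 0" --pt "0 -0.1 -0.09 0" --pt "0 -0.125 -0.12 0" --pt "0 -0.145 -0.155 0" --pt "0 -0.165 -0.19 0" --pt "0 -0.185 -0.225 0" --pt "0 -0.2 -0.26 0"

```text
t: 1.48
tcp_pos: [0.4725, 0.0196, 0.3095]
tool_rot: [-0.396, 0.586, 0.396, 0.586]
force: [1.2, 0.1, -0.0]
finger_gap: 1.0
```

Emit:
step_arm --pt "0 -0.015 -0.03 0" --pt "0 -0.03 -0.06 0" --pt "0 -0.045 -0.1 0" --pt "0 -0.06 -0.13 0" --pt "0 -0.07 -0.165 0" --pt "0 -0.08 -0.2 0" --pt "0 -0.085 -0.205 0" --pt "0 -0.085 -0.205 0"

```text
t: 2.15
tcp_pos: [0.4749, -0.2048, 0.3093]
tool_rot: [-0.395, 0.587, 0.394, 0.587]
force: [1.2, 0.5, -0.9]
finger_gap: 1.0
```

Run:
```python
from h import *
p=optics.camera_params("wrist"); im=optics.snapshot("wrist"); cv2.imwrite("pics/w1.png",im[:,:,::-1])
import pickle; pickle.dump(p,open("w1.pkl","wb"))
print(proj(p,[[.475,-.241,.196],[.475,-.241,.146]],True), p["origin"])
st([.475,-.241,.30])
```

```text
[[248.14024523 202.09366648]
 [252.88146969 187.87345656]] [ 0.39748905 -0.1722873   0.49097168]
t 2.20 tcp [ 0.4746 -0.2027  0.3093] gap 1.002 F [-0.1  0.   0.6] q [-0.62  0.25  1.54 -0.    1.35 -1.81]
toolx [-0.001  0.    -1.   ] y [-0.927  0.375  0.001] z [0.375 0.927 0.   ]
delta tool: [ 0.0092 -0.0147 -0.0353]
```

View pics/w1.png

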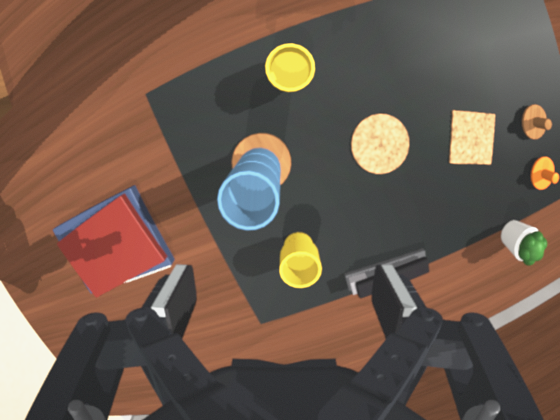

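The wrist view shows the rim at (249,200), next to its predicted position (248,202), and the round coaster at (380,143).

Run:
```python
from h import *
import pickle; p=pickle.load(open("w1.pkl","rb")); im=cv2.imread("pics/w1.png")[:,:,::-1].copy()
B=([95,70,60],[112,200,255]); W=([8,60,100],[24,200,255])
c=cont(comp(mask(im,*B),(248,180))); 
c=c[c[:,1]>195]; xy=onto(p,c,.196,True); print("rim",circ(xy),circR(xy,.030))
c=cont(comp(mask(im,*W),(370,143))); xy=onto(p,c,.005,True); print("coaster",circ(xy),circR(xy,.047))
print("lidtop",onto(p,[[541,124]],.052,True))
for q,z in (((290,66),.084),((300,263),.084),((543,173),.016)): print(q,onto(p,[q],z,True))
```

```text
rim (array([ 0.4738476 , -0.24097313]), np.float64(0.030023078862547726), np.float64(1.0)) (array([ 0.47387445, -0.24098002]), np.float64(0.0002331220431799774))
coaster (array([ 0.51487238, -0.05883349]), np.float64(0.04794113085964193), np.float64(1.0)) (array([ 0.51482179, -0.05884606]), np.float64(0.0009384140030496133))
lidtop [[0.56628861 0.22758317]]
(290, 66) [[ 0.36292022 -0.15032148]]
(300, 263) [[ 0.61558225 -0.23644793]]
(543, 173) [[0.67443673 0.24846987]]
```

Emit:
step_arm --pt "0.01 -0.008 -0.018 0" --pt "0.03 -0.0135 -0.0355 0" --pt "0.06 -0.0135 -0.0355 0" --pt "0.08 -0.0135 -0.0355 0" --pt "0.08 -0.0135 -0.0355 0" --pt "0.08 -0.0135 -0.0355 0"

```text
t: 2.7
tcp_pos: [0.4734, -0.2385, 0.2287]
tool_rot: [-0.395, 0.586, 0.397, 0.586]
force: [0.0, 0.0, 0.9]
finger_gap: 1.002
```

Run:
```python
from h import *
p=optics.camera_params("wrist"); im=optics.snapshot("wrist"); cv2.imwrite("pics/w2.png",im[:,:,::-1])
B=([95,70,60],[112,200,255])
c0=cont(mask(im,*B))
for cut in(190,200,210):
    c=c0[c0[:,1]>c0[:,1].mean()]; xy=onto(p,c,.196,True)
print(c0.mean(0),"rim",circ(xy),circR(xy,.030))
st([.474,-.241,.156])
```

```text
[279.38848921 207.69784173] rim (array([ 0.47417066, -0.24162832]), np.float64(0.02997017681289696), np.float64(1.0)) (array([ 0.47413015, -0.24161209]), np.float64(0.00019282656706832407))
t 2.75 tcp [ 0.4744 -0.2395  0.23  ] gap 1.000 F [ 0.5 -0.2  0.7] q [-0.68  0.36  1.62  0.    1.17 -1.87]
toolx [ 0.  0. -1.] y [-0.928  0.373  0.   ] z [0.373 0.928 0.   ]
delta tool: [ 0.074  -0.0002 -0.0015]
```

View pics/w2.png

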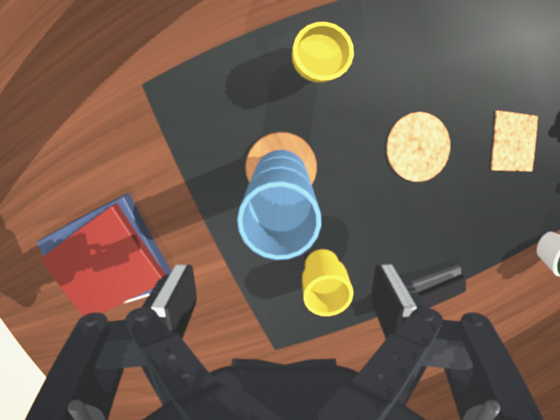

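Emit:
step_arm --pt "0.01 0 -0.002 0" --pt "0.025 0 -0.002 0" --pt "0.04 0 -0.002 0" --pt "0.055 0 -0.002 0" --pt "0.068 0 -0.002 0" --pt "0.074 0 -0.002 0" --pt "0.074 0 -0.002 0" --pt "0.074 0 -0.002 0"

```text
t: 3.42
tcp_pos: [0.4742, -0.2415, 0.1567]
tool_rot: [-0.396, 0.586, 0.396, 0.586]
force: [-0.6, -0.7, 0.1]
finger_gap: 1.001
```

Run:
```python
from h import *
p=optics.camera_params("wrist"); im=optics.snapshot("wrist"); cv2.imwrite("pics/w3.png",im[:,:,::-1])
B=([95,70,60],[112,200,255])
c0=cont(mask(im,*B))
c=c0[c0[:,1]>c0[:,1].mean()]; xy=onto(p,c,.196,True)
print(c0.mean(0),"rim",circ(xy),circR(xy,.030))
st([.474,-.241,.156])
```

```text
[281.85969388 242.54591837] rim (array([ 0.47328471, -0.2415418 ]), np.float64(0.029571400507801483), np.float64(1.0)) (array([ 0.47291669, -0.24136451]), np.float64(0.00041691414993745514))
t 3.47 tcp [ 0.4744 -0.2418  0.157 ] gap 0.999 F [ 0.6 -0.4  0.3] q [-0.68  0.45  1.7   0.    0.99 -1.87]
toolx [ 0.002 -0.001 -1.   ] y [-0.928  0.373 -0.002] z [ 0.373  0.928 -0.   ]
delta tool: [0.001  0.0007 0.0006]
```

View pics/w3.png

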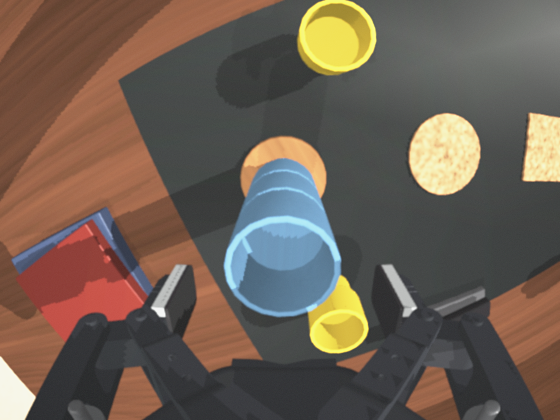

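The rim is centred at (283,265), between the pads (172 and 397). Closing.

Emit:
step_arm --pt "0 0 0 0" --pt "0 0 0 0" --pt "0 0 0 0" --pt "0 0 0 0" --pt "0 0 0 0" --pt "0 0 0 0" --jaw 0.064 --grip_force 20

```text
t: 3.97
tcp_pos: [0.4745, -0.2418, 0.1571]
tool_rot: [-0.397, 0.586, 0.395, 0.586]
force: [-0.0, 0.7, 0.4]
finger_gap: 0.751
```

Emit:
step_arm --pt "0 0 0 0" --pt "0 0 0 0" --pt "0 0 0 0" --pt "0 0 0 0" --jaw 0.054 --grip_force 20

```text
t: 4.3
tcp_pos: [0.4744, -0.2418, 0.157]
tool_rot: [-0.397, 0.586, 0.395, 0.586]
force: [-0.1, 0.4, -0.6]
finger_gap: 0.633
```

Run:
```python
from h import *
st([.474,-.241,.156]); print(telemetry.sense()["ft_torque"])
im=optics.snapshot("wrist"); cv2.imwrite("pics/w4.png",im[:,:,::-1])
```

```text
t 4.30 tcp [ 0.4744 -0.2418  0.157 ] gap 0.633 F [-0.1  0.4 -0.6] q [-0.68  0.45  1.7   0.    0.99 -1.87]
toolx [ 0.002 -0.001 -1.   ] y [-0.928  0.373 -0.002] z [ 0.373  0.928 -0.   ]
delta tool: [0.001  0.0007 0.0006]
[-0.03451152  0.01301681 -0.04217631]
```

View pics/w4.png

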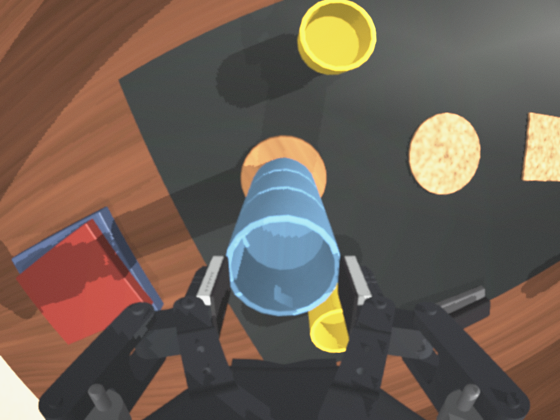

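Run:
```python
from h import *
p=optics.camera_params("wrist"); s=telemetry.sense(); r=R.from_quat(s["tool_rot"])
print("cam in tool",r.inv().apply(p["origin"]-s["tcp_pos"]).round(4),(r.inv()*R.from_quat(p["attitude"])).as_matrix().round(3))
for dx in(0,-.02,-.04,-.06):
    for dz in(-.027,0,.027): print(dx,dz,proj(p,s["tcp_pos"]+r.apply([dx,0,dz]),True).round(0))
for z in (.196,.146,.096):print(z,proj(p,[.474,-.2415,z],True))
for n in("scene","side"):
    im=optics.snapshot(n); cv2.imwrite(f"pics/{n}1.png",im[:,:,::-1])
a=cv2.imread("pics/scene1.png")[20:220,130:350];b=cv2.imread("pics/side1.png")[180:420,130:350]
cv2.imwrite("pics/z1.png",np.hstack([cv2.resize(a,(396,360),interpolation=2),cv2.resize(b,(396,360),interpolation=2)]))
```

```text
cam in tool [-0.1817  0.0839  0.0008] [[ 0.    -0.32   0.947]
 [-0.    -0.947 -0.32 ]
 [ 1.    -0.    -0.   ]]
0 -0.027 [[239. 239.]]
0 0 [[283. 239.]]
0 0.027 [[326. 239.]]
-0.02 -0.027 [[234. 253.]]
-0.02 0 [[282. 254.]]
-0.02 0.027 [[330. 254.]]
-0.04 -0.027 [[229. 271.]]
-0.04 0 [[282. 272.]]
-0.04 0.027 [[336. 271.]]
-0.06 -0.027 [[223. 293.]]
-0.06 0 [[282. 294.]]
-0.06 0.027 [[342. 294.]]
0.196 [[282.49147705 270.26440455]]
0.146 [[282.79046589 230.95890993]]
0.096 [[282.98582216 205.6695577 ]]
```

View pics/z1.png

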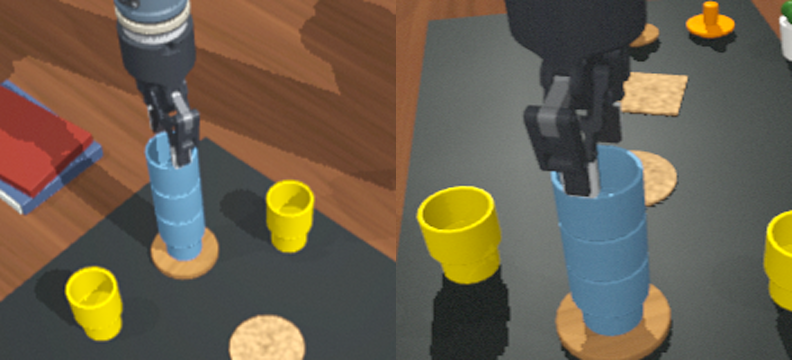

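The pads straddle the band with thin gaps left. The 54 mm command was reached with no contact, so the opening scale differs from the real pad gap. I'll close further at the low force.

Emit:
step_arm --pt "0 0 0 0" --pt "0 0 0 0" --pt "0 0 0 0" --pt "0 0 0 0" --jaw 0.046 --grip_force 20

```text
t: 4.78
tcp_pos: [0.4744, -0.2418, 0.1571]
tool_rot: [-0.397, 0.586, 0.395, 0.586]
force: [0.0, -0.2, -0.0]
finger_gap: 0.535
```

Run:
```python
from h import *
st([.474,-.241,.156]); print(telemetry.sense()["ft_torque"])
im=optics.snapshot("wrist"); cv2.imwrite("pics/w5.png",im[:,:,::-1])
cv2.imwrite("pics/w5z.png",cv2.resize(im[190:340,180:390,::-1],None,fx=3.5,fy=3.5,interpolation=2))
```

```text
t 4.78 tcp [ 0.4744 -0.2418  0.1571] gap 0.535 F [ 0.  -0.2 -0. ] q [-0.68  0.45  1.7   0.    0.99 -1.87]
toolx [ 0.002 -0.001 -1.   ] y [-0.928  0.373 -0.002] z [ 0.373  0.928 -0.   ]
delta tool: [0.0011 0.0007 0.0006]
[-0.01268761  0.03891377  0.03357361]
```

View pics/w5z.png

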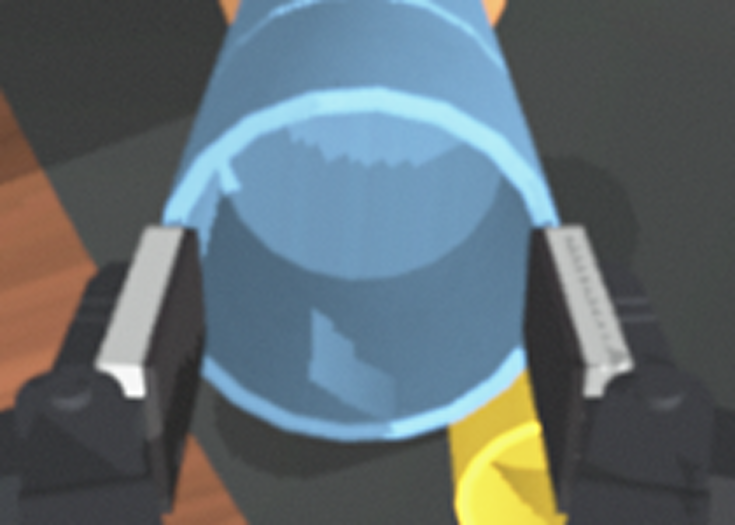

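Run:
```python
from h import *
o=[]
for n,(x,y) in {"scene":(190,60),"side":(190,235)}.items():
    im=optics.snapshot(n); cv2.imwrite(f"pics/{n}2.png",im[:,:,::-1])
    o.append(cv2.resize(im[y:y+100,x:x+80,::-1],(400,500),interpolation=2))
cv2.imwrite("pics/z2.png",np.hstack(o))
s=telemetry.sense(); r=R.from_quat(s["tool_rot"])
for n in P:
  for dx in(0,-.02,-.04):
    for dz in(-.023,.023): print(n,dx,dz,proj(P[n],s["tcp_pos"]+r.apply([dx,0,dz])).round(0))
```

```text
scene 0 -0.023 [[222. 108.]]
scene 0 0.023 [[231. 122.]]
scene -0.02 -0.023 [[221. 102.]]
scene -0.02 0.023 [[230. 116.]]
scene -0.04 -0.023 [[220.  95.]]
scene -0.04 0.023 [[229. 109.]]
side 0 -0.023 [[239. 331.]]
side 0 0.023 [[249. 303.]]
side -0.02 -0.023 [[238. 320.]]
side -0.02 0.023 [[248. 292.]]
side -0.04 -0.023 [[236. 307.]]
side -0.04 0.023 [[247. 280.]]
```

View pics/z2.png

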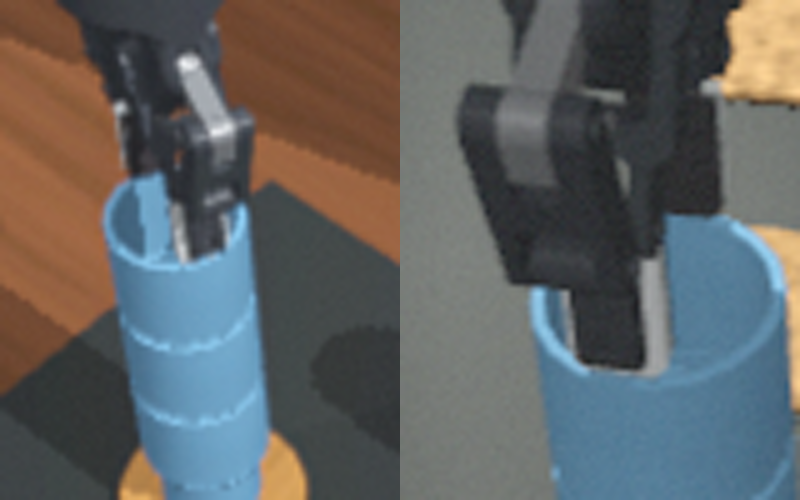

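Run:
```python
from h import *
t0=np.array([.233,.579,.191]); z=np.array([.373,.928,0])
for dx in(0,.02,.04,.06):
  print(dx,[proj(P["side"],t0+[0,0,dx]+k*z)[0].round(0).tolist() for k in(-.045,.045)])
im=cv2.imread("pics/side0.png")[20:100,60:140]; cv2.imwrite("pics/z3.png",cv2.resize(im,(560,560),interpolation=2))
p=optics.camera_params("wrist"); s=telemetry.sense(); r=R.from_quat(s["tool_rot"])
for dx in(-.013,-.03,-.05):
  print(dx,[proj(p,s["tcp_pos"]+r.apply([dx,y,-.0427]),True)[0].round(0).tolist() for y in(-.011,.011)])
```

```text
0 [[104.0, 101.0], [121.0, 90.0]]
0.02 [[102.0, 93.0], [119.0, 83.0]]
0.04 [[100.0, 85.0], [117.0, 75.0]]
0.06 [[98.0, 77.0], [116.0, 67.0]]
-0.013 [[212.0, 264.0], [208.0, 230.0]]
-0.03 [[206.0, 278.0], [201.0, 243.0]]
-0.05 [[197.0, 299.0], [192.0, 261.0]]
```

View pics/z3.png

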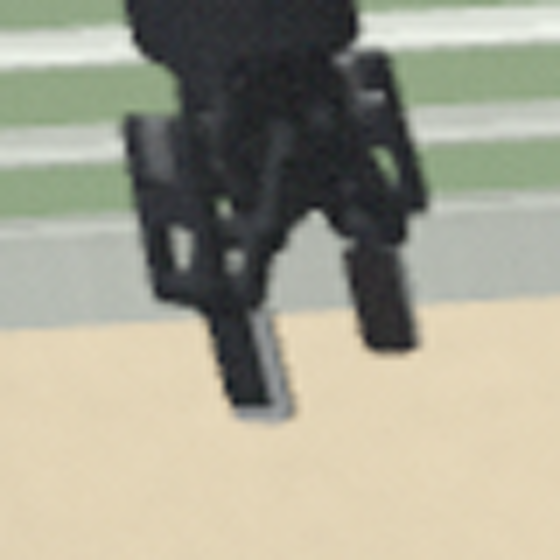

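All three cameras, and the first side picture with the arm clear, put the real fingertips about 40 mm behind the reported TCP. The tips are just above the rim, so nothing has been touched. I'll allow for the 40 mm: open, then go down about 41 mm more.

Emit:
step_arm --pt "-0.003 0 0 0" --pt "-0.003 0 0 0" --pt "-0.003 0 0 0" --pt "-0.003 0 0 0" --pt "-0.003 0 0 0" --pt "-0.003 0 0 0" --pt "-0.003 0 0 0" --pt "-0.003 0 0 0" --jaw 0.0854 --grip_force 20

```text
t: 5.6
tcp_pos: [0.4744, -0.2418, 0.16]
tool_rot: [-0.397, 0.586, 0.395, 0.586]
force: [-0.3, -1.3, 0.3]
finger_gap: 0.999
```

Emit:
step_arm --pt "0.008 0 0 0" --pt "0.018 0 0 0" --pt "0.028 0 0 0" --pt "0.038 0 0 0" --pt "0.044 0 0 0" --pt "0.044 0 0 0" --pt "0.044 0 0 0"

```text
t: 6.18
tcp_pos: [0.4741, -0.2416, 0.1152]
tool_rot: [-0.396, 0.586, 0.396, 0.586]
force: [0.1, -0.3, -0.0]
finger_gap: 0.999
```

Run:
```python
from h import *
p=optics.camera_params("wrist"); im=optics.snapshot("wrist"); cv2.imwrite("pics/w6.png",im[:,:,::-1])
st([.474,-.241,.1155])
a=optics.snapshot("side")[220:400,170:330,::-1]
cv2.imwrite("pics/z6.png",np.hstack([cv2.resize(im[160:340,150:420,::-1],(540,360)),cv2.resize(a,(320,360))])[:,:800])
```

```text
t 6.23 tcp [ 0.4745 -0.2419  0.1157] gap 1.001 F [-0.  -0.2 -0.4] q [-0.68  0.51  1.74  0.    0.89 -1.87]
toolx [ 0.001 -0.001 -1.   ] y [-0.928  0.373 -0.002] z [ 0.373  0.928 -0.   ]
delta tool: [0.0002 0.0008 0.0006]
```

View pics/z6.png

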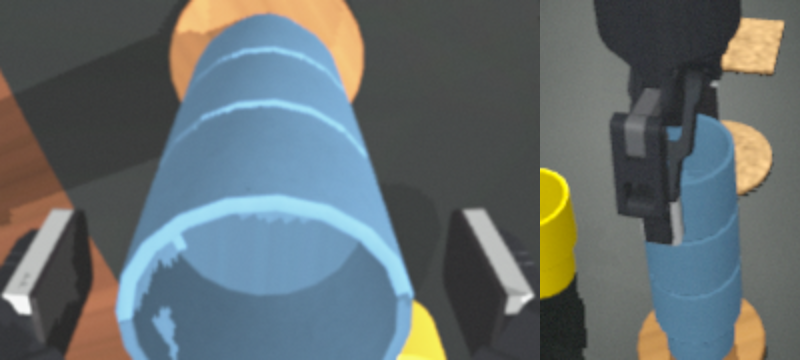

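Emit:
step_arm --pt "0 0 0 0" --pt "0 0 0 0" --pt "0 0 0 0" --pt "0 0 0 0" --jaw 0.063 --grip_force 20

```text
t: 6.62
tcp_pos: [0.4751, -0.2426, 0.1168]
tool_rot: [-0.397, 0.586, 0.394, 0.586]
force: [-0.5, -0.6, 2.5]
finger_gap: 0.741
```

Emit:
step_arm --pt "0 0 0 0" --pt "0 0 0 0" --pt "0 0 0 0" --pt "0 0 0 0" --jaw 0.052 --grip_force 20

```text
t: 6.95
tcp_pos: [0.4751, -0.2426, 0.1169]
tool_rot: [-0.397, 0.586, 0.394, 0.586]
force: [-1.9, -0.6, 2.8]
finger_gap: 0.737
```

Run:
```python
from h import *
st(); print(telemetry.sense()["ft_torque"])
im=optics.snapshot("wrist")
a=optics.snapshot("side")[220:400,170:330,::-1]
cv2.imwrite("pics/z7.png",np.hstack([cv2.resize(im[160:340,150:420,::-1],(540,360)),cv2.resize(a,(320,360))])[:,:800])
```

```text
t 6.95 tcp [ 0.4751 -0.2426  0.1169] gap 0.737 F [-1.9 -0.6  2.8] q [-0.68  0.51  1.74 -0.    0.89 -1.87]
toolx [ 0.003 -0.003 -1.   ] y [-0.928  0.373 -0.004] z [ 0.373  0.928 -0.001]
[ 0.02011903  0.11052213 -0.08116905]
```

View pics/z7.png

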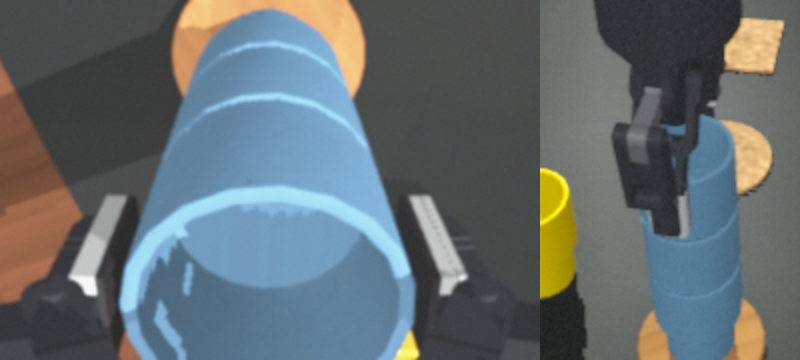

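Run:
```python
from h import *
s=telemetry.sense(); r=R.from_quat(s["tool_rot"]); p=optics.camera_params("wrist")
for dx in(-.03,-.04,-.05,-.06):
  print(dx,[proj(P["side"],s["tcp_pos"]+r.apply([dx,y,-.037])).round(0)[0].tolist() for y in(-.011,.011)],[proj(p,s["tcp_pos"]+r.apply([dx,y,-.0315]),True).round(0)[0].tolist() for y in(-.011,.011)])
for n,(x,y) in {"scene":(190,60),"side":(190,250)}.items():
    im=optics.snapshot(n); cv2.imwrite(f"pics/{n}7.png",cv2.resize(im[y:y+100,x:x+80,::-1],(400,500),interpolation=2))
cv2.imwrite("pics/z8.png",np.hstack([cv2.imread(f"pics/{n}7.png") for n in("scene","side")]))
```

```text
-0.03 [[246.0, 348.0], [228.0, 346.0]] [[225.0, 279.0], [222.0, 243.0]]
-0.04 [[246.0, 343.0], [227.0, 340.0]] [[222.0, 289.0], [219.0, 252.0]]
-0.05 [[245.0, 337.0], [226.0, 334.0]] [[219.0, 300.0], [215.0, 262.0]]
-0.06 [[244.0, 331.0], [225.0, 328.0]] [[216.0, 312.0], [211.0, 272.0]]
```

View pics/z8.png

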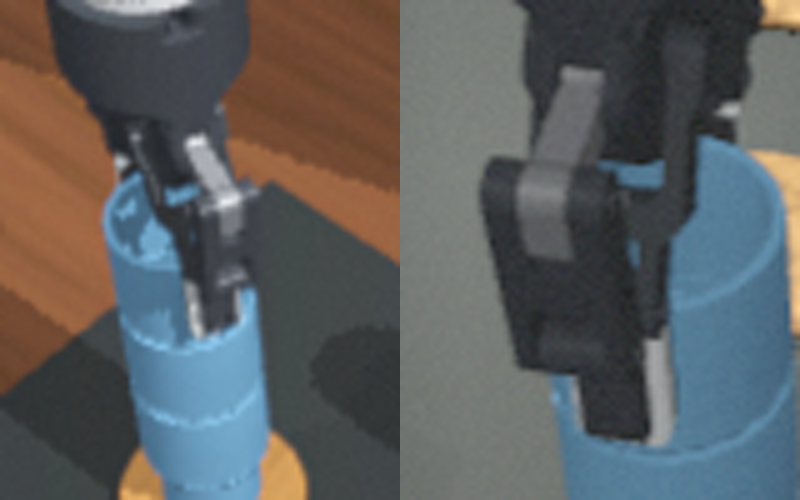

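Emit:
step_arm --pt "0 0 0 0" --pt "0 0 0 0" --pt "0 0 0 0" --jaw 0.05 --grip_force 50

```text
t: 7.4
tcp_pos: [0.4751, -0.2427, 0.1172]
tool_rot: [-0.397, 0.586, 0.394, 0.586]
force: [-1.4, -0.1, 4.3]
finger_gap: 0.728
```

Run:
```python
from h import *
st(); print(telemetry.sense()["ft_torque"])
im=optics.snapshot("wrist")
cv2.imwrite("pics/z9.png",cv2.resize(im[200:360,170:400,::-1],(805,560),interpolation=2)[:,:800])
```

```text
t 7.40 tcp [ 0.4751 -0.2427  0.1172] gap 0.728 F [-1.4 -0.1  4.3] q [-0.68  0.51  1.74 -0.    0.89 -1.87]
toolx [ 0.003 -0.003 -1.   ] y [-0.928  0.373 -0.004] z [ 0.373  0.928 -0.001]
[ 0.08498839  0.14016159 -0.11669467]
```

View pics/z9.png

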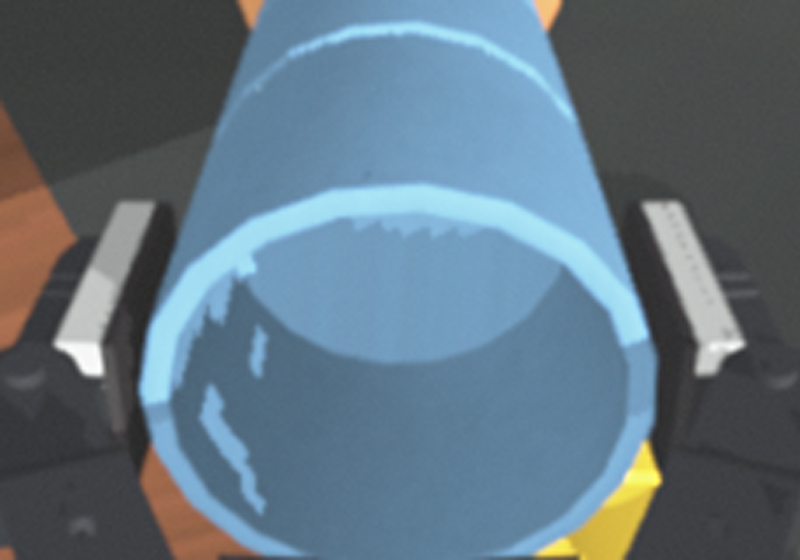

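Firm, symmetric grip. Pulling straight up, slowly.

Emit:
step_arm --pt "-0.001 0 0 0" --pt "-0.002 0 0 0" --pt "-0.003 0 0 0" --pt "-0.004 0 0 0" --pt "-0.005 0 0 0" --pt "-0.006 0 0 0" --pt "-0.007 0 0 0" --pt "-0.008 0 0 0"

```text
t: 8.12
tcp_pos: [0.4748, -0.2423, 0.125]
tool_rot: [-0.397, 0.586, 0.395, 0.586]
force: [0.3, -0.1, -8.1]
finger_gap: 0.731
```

Run:
```python
from h import *
st(); print(telemetry.sense()["ft_torque"])
im=optics.snapshot("wrist"); a=optics.snapshot("side")[220:400,170:330,::-1]
cv2.imwrite("pics/z10.png",np.hstack([cv2.resize(im[160:340,170:400,::-1],(460,360)),cv2.resize(a,(320,360))])[:,:800])
```

```text
t 8.12 tcp [ 0.4748 -0.2423  0.125 ] gap 0.731 F [ 0.3 -0.1 -8.1] q [-0.68  0.5   1.73 -0.    0.91 -1.87]
toolx [ 0.003 -0.002 -1.   ] y [-0.928  0.373 -0.003] z [ 0.373  0.928 -0.001]
[-0.12344676 -0.0378294  -0.03202883]
```

View pics/z10.png

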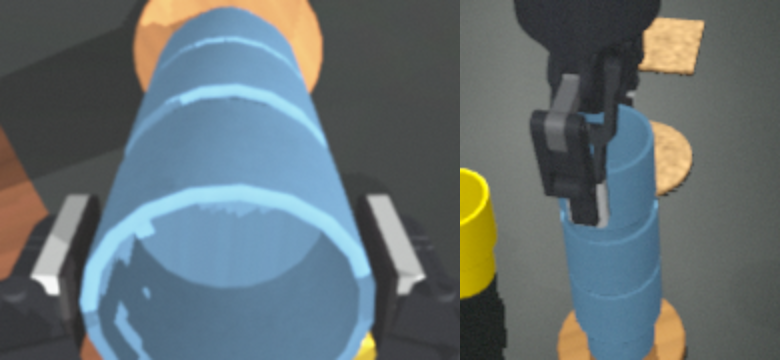

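The top pot is moving with the gripper: its foot shows above the middle rim, at about −8 N. Continuing.

Emit:
step_arm --pt "-0.002 0 0 0" --pt "-0.004 0 0 0" --pt "-0.006 0 0 0" --pt "-0.008 0 0 0" --pt "-0.011 0 0 0" --pt "-0.014 0 0 0" --pt "-0.017 0 0 0" --pt "-0.02 0 0 0"

```text
t: 8.88
tcp_pos: [0.4754, -0.2427, 0.1465]
tool_rot: [-0.398, 0.585, 0.394, 0.587]
force: [-0.2, -0.2, -1.3]
finger_gap: 0.73
```

Emit:
step_arm --pt "-0.004 0 0 0" --pt "-0.008 0 0 0" --pt "-0.013 0 0 0" --pt "-0.018 0 0 0" --pt "-0.025 0 0 0" --pt "-0.032 0 0 0" --pt "-0.04 0 0 0" --pt "-0.045 0 0 0"

```text
t: 9.55
tcp_pos: [0.4756, -0.2429, 0.1928]
tool_rot: [-0.398, 0.585, 0.393, 0.587]
force: [-0.8, 0.2, -1.6]
finger_gap: 0.728
```

Run:
```python
from h import *
st([.515,-.059,.22]); print(telemetry.sense()["ft_torque"])
im=optics.snapshot("wrist"); a=optics.snapshot("side")[160:420,120:350,::-1]
cv2.imwrite("pics/z11.png",np.hstack([cv2.resize(im[140:400,130:430,::-1],(415,360)),cv2.resize(a,(318,360))])[:,:800])
B=([95,70,60],[112,200,255])
```

```text
t 9.55 tcp [ 0.4756 -0.2429  0.1928] gap 0.728 F [-0.8  0.2 -1.6] q [-0.68  0.4   1.67 -0.    1.07 -1.87]
toolx [ 0.006 -0.005 -1.   ] y [-0.928  0.373 -0.007] z [ 0.373  0.928 -0.002]
delta tool: [-0.0278  0.0319  0.1852]
[-0.0358178  -0.01692101 -0.00832876]
```

View pics/z11.png

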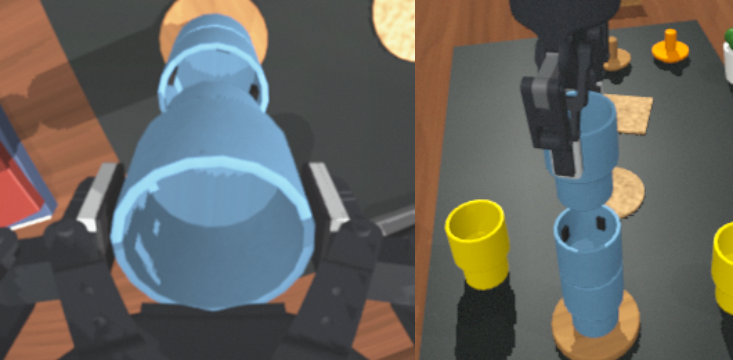

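The pot is free and upright, and the two pots below are unmoved. Carrying it to above the coaster.

Emit:
step_arm --pt "0 0.002 0.01 0" --pt "0 0.006 0.03 0" --pt "0 0.011 0.06 0" --pt "0 0.016 0.09 0" --pt "0 0.021 0.12 0" --pt "0 0.026 0.15 0" --pt "0 0.03 0.172 0" --pt "0 0.032 0.184 0"

```text
t: 10.32
tcp_pos: [0.5143, -0.057, 0.1917]
tool_rot: [-0.399, 0.585, 0.394, 0.586]
force: [0.3, 0.7, -1.6]
finger_gap: 0.726
```

Emit:
step_arm --pt "0.01 0 0 0" --pt "0.03 0 0 0" --pt "0.055 0 0 0" --pt "0.08 0 0 0" --pt "0.1 0 0 0" --pt "0.11 0 0 0" --pt "0.11 0 0 0"

```text
t: 10.9
tcp_pos: [0.5126, -0.0576, 0.0789]
tool_rot: [-0.397, 0.586, 0.396, 0.585]
force: [0.3, -0.0, -2.5]
finger_gap: 0.725
```

Run:
```python
from h import *
st([.5155,-.0595,.010])
p=optics.camera_params("wrist");im=optics.snapshot("wrist"); a=optics.snapshot("side"); b=optics.snapshot("scene")
cv2.imwrite("pics/side12.png",a[:,:,::-1]);cv2.imwrite("pics/scene12.png",b[:,:,::-1]);cv2.imwrite("pics/w12.png",im[:,:,::-1])
cv2.imwrite("pics/z12.png",np.hstack([cv2.resize(b[110:260,200:350,::-1],(400,400),interpolation=2),cv2.resize(a[180:330,190:340,::-1],(400,400),interpolation=2)]))
```

```text
t 10.90 tcp [ 0.5126 -0.0576  0.0789] gap 0.725 F [ 0.3 -0.  -2.5] q [-0.33  0.56  1.81 -0.    0.78 -1.51]
toolx [-0.001 -0.002 -1.   ] y [-0.928  0.372 -0.   ] z [ 0.372  0.928 -0.002]
delta tool: [ 0.0689 -0.0034 -0.0005]
```

View pics/z12.png

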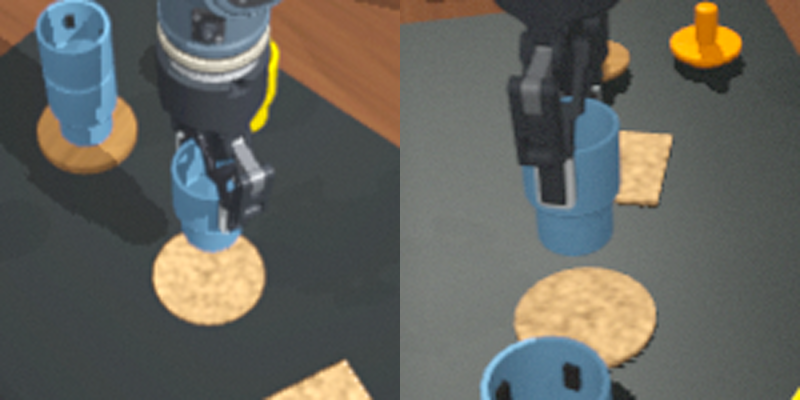

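View pics/w12.png

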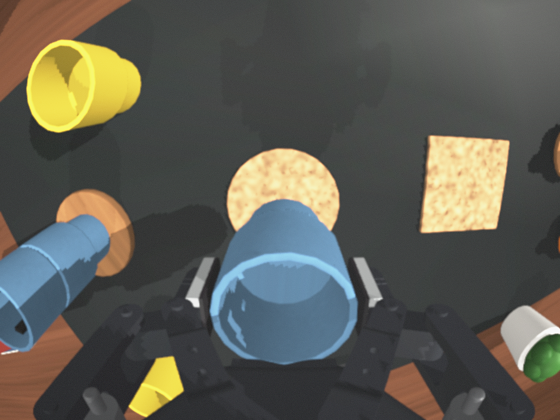

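Run:
```python
from h import *
for z in(.064,.074,.084):
  a=np.linspace(0,2*np.pi,60); q=proj(P["side"],np.c_[.513+.024*np.cos(a),-.0585+.024*np.sin(a),0*a+z]); print(z,"lowest side row",q[:,1].max(), q[:,0].min(),q[:,0].max(),"crop row",(q[:,1].max()-180)*400/150)
```

```text
0.064 lowest side row 282.40928742611277 242.01218820603896 270.23576363760765 crop row 273.09143313630074
0.074 lowest side row 277.8687702195374 241.6185375407175 270.0628107249525 crop row 260.98338725209976
0.084 lowest side row 273.2547293677776 241.21868375690192 269.88713344261197 crop row 248.6792783140736
```

Emit:
step_arm --pt "0.015 -0.001 0 0" --pt "0.03 -0.002 0 0" --pt "0.042 -0.003 0 0" --pt "0.05 -0.003 0 0" --pt "0.055 -0.003 0 0" --pt "0.058 -0.003 0 0" --pt "0.058 -0.003 0 0" --pt "0.058 -0.003 0 0"

```text
t: 11.72
tcp_pos: [0.5191, -0.0596, 0.0247]
tool_rot: [-0.399, 0.584, 0.394, 0.587]
force: [-0.1, 0.5, -1.5]
finger_gap: 0.73
```

Run:
```python
from h import *
st([.5155,-.0595,.010])
a=optics.snapshot("side")
cv2.imwrite("pics/z13.png",cv2.resize(a[200:310,190:340,::-1],(750,550),interpolation=2))
```

```text
t 11.72 tcp [ 0.5191 -0.0596  0.0247] gap 0.730 F [-0.1  0.5 -1.5] q [-0.33  0.66  1.83 -0.    0.65 -1.51]
toolx [ 0.007 -0.005 -1.   ] y [-0.929  0.371 -0.009] z [ 0.371  0.929 -0.002]
delta tool: [ 0.0147  0.0035 -0.0013]
```

View pics/z13.png

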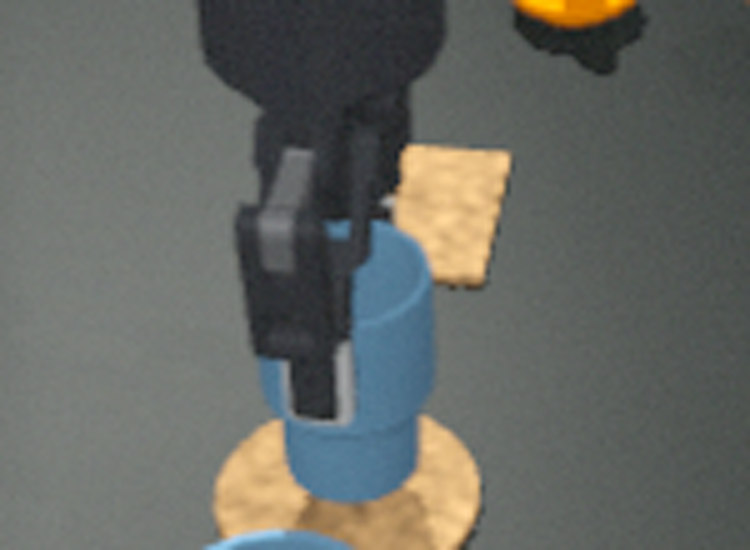

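Emit:
step_arm --pt "0.002 0.001 0 0" --pt "0.004 0.002 0 0" --pt "0.006 0.003 0 0" --pt "0.008 0.003 0 0" --pt "0.009 0.003 0 0" --pt "0.01 0.003 0 0" --pt "0.01 0.003 0 0"

```text
t: 12.35
tcp_pos: [0.5164, -0.0585, 0.0145]
tool_rot: [-0.399, 0.584, 0.394, 0.587]
force: [0.3, 0.5, -1.3]
finger_gap: 0.727
```

Emit:
step_arm --pt "0.001 0 0 0" --pt "0.002 0 0 0" --pt "0.003 0 0 0" --pt "0.003 0 0 0"

```text
t: 12.68
tcp_pos: [0.5164, -0.0585, 0.0114]
tool_rot: [-0.399, 0.584, 0.394, 0.587]
force: [-0.6, -1.2, -1.9]
finger_gap: 0.726
```

Run:
```python
from h import *
st([.5155,-.0595,.010])
a=optics.snapshot("side")
cv2.imwrite("pics/z14.png",cv2.resize(a[200:310,190:340,::-1],(750,550),interpolation=2))
```

```text
t 12.68 tcp [ 0.5164 -0.0585  0.0114] gap 0.726 F [-0.6 -1.2 -1.9] q [-0.33  0.68  1.84 -0.    0.62 -1.51]
toolx [ 0.007 -0.005 -1.   ] y [-0.928  0.371 -0.008] z [ 0.371  0.929 -0.002]
delta tool: [ 0.0014  0.0004 -0.0012]
```

View pics/z14.png

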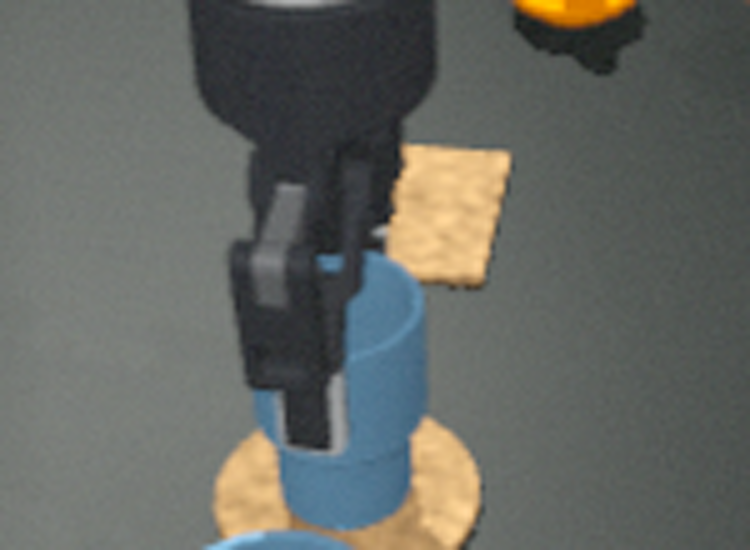

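Emit:
step_arm --pt "0.001 0 0 0" --pt "0.002 0 0 0" --pt "0.003 0 0 0" --pt "0.004 0 0 0" --pt "0.005 0 0 0" --pt "0.005 0 0 0"

```text
t: 13.23
tcp_pos: [0.517, -0.0587, 0.0101]
tool_rot: [-0.4, 0.584, 0.393, 0.587]
force: [-5.0, -0.2, 28.4]
finger_gap: 0.725
```

Emit:
step_arm --pt "0.001 0 0 0" --pt "0.0015 0 0 0" --pt "0.002 0 0 0" --pt "0.002 0 0 0"

```text
t: 13.57
tcp_pos: [0.5185, -0.0593, 0.0101]
tool_rot: [-0.401, 0.583, 0.392, 0.588]
force: [-1.8, 0.5, 18.4]
finger_gap: 0.728
```

Run:
```python
from h import *
st(); print(telemetry.sense()["ft_torque"])
a=optics.snapshot("side")
cv2.imwrite("pics/z15.png",cv2.resize(a[200:310,190:340,::-1],(750,550),interpolation=2))
for z in(.005,.01,.015):
  t=np.linspace(0,2*np.pi,60); q=proj(P["side"],np.c_[.516+.024*np.cos(t),-.059+.024*np.sin(t),0*t+z]); print(z,(q[:,1].max()-200)*5)
```

```text
t 13.57 tcp [ 0.5185 -0.0593  0.0101] gap 0.728 F [-1.8  0.5 18.4] q [-0.33  0.68  1.84 -0.    0.61 -1.51]
toolx [ 0.013 -0.007 -1.   ] y [-0.928  0.371 -0.014] z [ 0.371  0.929 -0.001]
[0.28175673 0.45429933 0.03081178]
0.005 538.636052693343
0.01 528.3241749582697
0.015 517.9332330943507
```

View pics/z15.png

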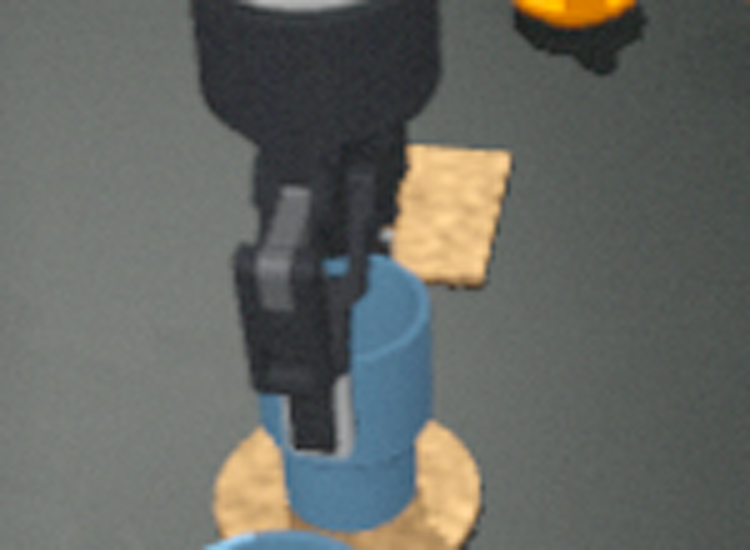

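Contact with the coaster at about 18 N. I'll relieve the press before letting go.

Emit:
step_arm --pt "-0.0005 0 0 0" --pt "-0.0005 0 0 0" --pt "-0.0005 0 0 0"

```text
t: 13.87
tcp_pos: [0.5187, -0.0593, 0.0104]
tool_rot: [-0.401, 0.583, 0.392, 0.588]
force: [0.1, -0.1, 3.0]
finger_gap: 0.726
```

Run:
```python
from h import *
st(); print(telemetry.sense()["ft_torque"])
```

```text
t 13.87 tcp [ 0.5187 -0.0593  0.0104] gap 0.726 F [ 0.1 -0.1  3. ] q [-0.33  0.68  1.84 -0.    0.61 -1.51]
toolx [ 0.013 -0.007 -1.   ] y [-0.928  0.371 -0.015] z [ 0.371  0.929 -0.001]
[-1.88943825e-05 -5.11591629e-02 -5.25022769e-02]
```

Emit:
step_arm --pt "0 0 0 0" --pt "0 0 0 0" --pt "0 0 0 0" --pt "0 0 0 0" --jaw 0.068 --grip_force 20

```text
t: 14.2
tcp_pos: [0.5185, -0.0593, 0.0101]
tool_rot: [-0.401, 0.583, 0.392, 0.588]
force: [0.3, -0.2, 0.7]
finger_gap: 0.795
```

Emit:
step_arm --pt "0 0 0 0" --pt "0 0 0 0" --pt "0 0 0 0" --pt "0 0 0 0" --jaw 0.0854

```text
t: 14.53
tcp_pos: [0.5185, -0.0593, 0.0101]
tool_rot: [-0.401, 0.583, 0.392, 0.588]
force: [0.1, 0.3, 0.0]
finger_gap: 1.0
```

Run:
```python
from h import *
st([.5187,-.0593,.15])
im=optics.snapshot("wrist"); a=optics.snapshot("side")
cv2.imwrite("pics/z16.png",np.hstack([cv2.resize(im[140:400,150:420,::-1],(415,400)),cv2.resize(a[200:310,190:300,::-1],(385,400),interpolation=2)]))
```

```text
t 14.53 tcp [ 0.5185 -0.0593  0.0101] gap 1.000 F [0.1 0.3 0. ] q [-0.33  0.68  1.84 -0.    0.61 -1.51]
toolx [ 0.013 -0.006 -1.   ] y [-0.928  0.371 -0.014] z [ 0.371  0.929 -0.001]
delta tool: [-0.1399 -0.0021 -0.0002]
```

View pics/z16.png

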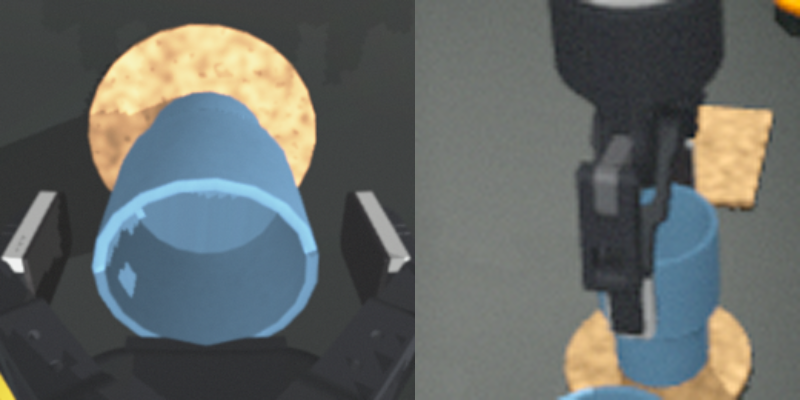

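Emit:
step_arm --pt "-0.01 0 0 0" --pt "-0.025 0 0 0" --pt "-0.045 -0.001 0 0" --pt "-0.07 -0.001 0 0" --pt "-0.1 -0.001 0 0" --pt "-0.13 -0.002 0 0" --pt "-0.16 -0.002 0 0" --pt "-0.18 -0.002 0 0"

```text
t: 15.3
tcp_pos: [0.5191, -0.0591, 0.1938]
tool_rot: [-0.402, 0.582, 0.391, 0.589]
force: [1.7, -0.8, -1.1]
finger_gap: 0.998
```

Run:
```python
from h import *
st([.572,.245,.19])
p=optics.camera_params("wrist");im=optics.snapshot("wrist"); a=optics.snapshot("side"); b=optics.snapshot("scene")
import pickle;pickle.dump(p,open("w17.pkl","wb"));cv2.imwrite("pics/w17.png",im[:,:,::-1]);cv2.imwrite("pics/side17.png",a[:,:,::-1]);cv2.imwrite("pics/scene17.png",b[:,:,::-1])
B=([95,70,60],[112,200,255]); W=([8,60,100],[24,200,255])
# orange lid
O=([8,210,100],[24,255,255])
s0=cv2.imread("pics/scene0.png")[:,:,::-1].copy()
c=cont(comp(mask(s0,*O),(345,365))); print("orange",circR(onto(P["scene"],c,.016),.032))
```

```text
t 15.30 tcp [ 0.5191 -0.0591  0.1938] gap 0.998 F [ 1.7 -0.8 -1.1] q [-0.33  0.38  1.7  -0.    1.04 -1.52]
toolx [ 0.017 -0.008 -1.   ] y [-0.928  0.371 -0.019] z [ 0.371  0.929 -0.001]
delta tool: [0.0023 0.0638 0.302 ]
orange (array([0.67688838, 0.24898551]), np.float64(0.0005772312829770793))
```

View pics/w17.png

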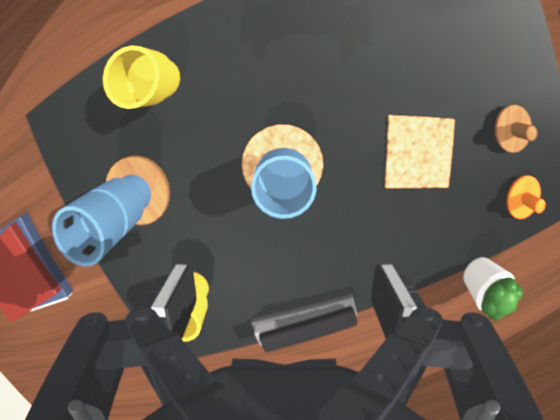

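View pics/scene17.png

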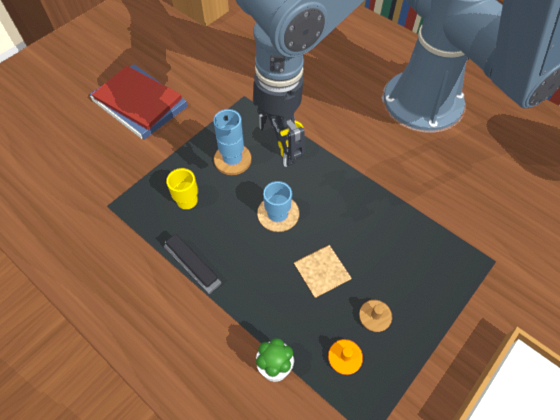

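Emit:
step_arm --pt "0 0.005 0.02 0" --pt "0 0.012 0.05 0" --pt "0 0.02 0.085 0" --pt "0 0.028 0.12 0" --pt "0 0.036 0.155 0" --pt "0 0.044 0.19 0" --pt "0 0.05 0.22 0" --pt "0 0.055 0.245 0" --jaw 0.05

```text
t: 16.12
tcp_pos: [0.5577, 0.191, 0.1896]
tool_rot: [-0.402, 0.583, 0.392, 0.588]
force: [-0.7, -0.5, -0.1]
finger_gap: 0.584
```

Run:
```python
from h import *
st([.572,.245,.14])
p=optics.camera_params("wrist");im=optics.snapshot("wrist")
import pickle;pickle.dump(p,open("w18.pkl","wb"));cv2.imwrite("pics/w18.png",im[:,:,::-1])
print(proj(p,[[.572,.245,.016],[.572,.245,.052]],True))
```

```text
t 16.12 tcp [0.5577 0.191  0.1896] gap 0.584 F [-0.7 -0.5 -0.1] q [ 0.15  0.48  1.54 -0.01  1.12 -1.04]
toolx [ 0.014 -0.008 -1.   ] y [-0.929  0.37  -0.016] z [ 0.37   0.929 -0.002]
delta tool: [0.0494 0.0075 0.0555]
[[332.83612697 165.66628779]
 [337.86340515 173.54102344]]
```

View pics/w18.png

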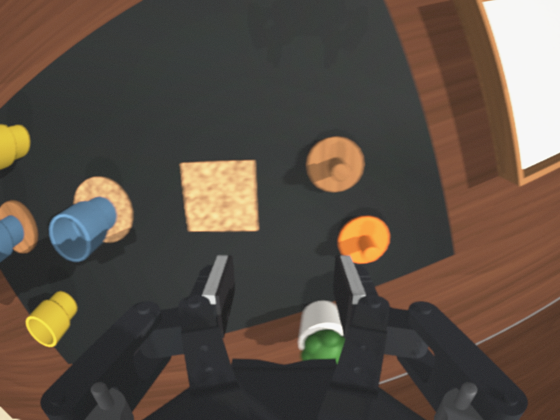

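Run:
```python
from h import *
import pickle;p=pickle.load(open("w18.pkl","rb"));im=cv2.imread("pics/w18.png")[:,:,::-1].copy()
m=comp(mask(im,[5,60,60],[24,205,255]),(320,170)); c=cont(m); print(len(c),c.min(0),c.max(0))
xy=onto(p,c,.016,True); print(circ(xy),circR(xy,.032)); print(onto(p,[[341,173]],.052,True))
```

```text
166 [305. 136.] [365. 192.]
(array([0.57158636, 0.24798485]), np.float64(0.03317060086237749), np.float64(1.0)) (array([0.57158258, 0.24800151]), np.float64(0.0011766659277558803))
[[0.57262935 0.24821553]]
```

Emit:
step_arm --pt "0.005 0.004 0.02 0" --pt "0.02 0.007 0.045 0" --pt "0.04 0.007 0.058 0" --pt "0.06 0.007 0.058 0" --pt "0.08 0.007 0.058 0" --pt "0.1 0.008 0.058 0" --pt "0.11 0.008 0.058 0" --pt "0.11 0.008 0.058 0"

```text
t: 16.83
tcp_pos: [0.5713, 0.2504, 0.0759]
tool_rot: [-0.401, 0.584, 0.394, 0.586]
force: [-0.3, -0.6, -0.4]
finger_gap: 0.586
```

Run:
```python
from h import *
p=optics.camera_params("wrist");im=optics.snapshot("wrist")
cv2.imwrite("pics/w19.png",im[:,:,::-1])
m=mask(im,[5,60,60],[24,205,255]); 
cand=[c[:,0].astype(float) for c in cv2.findContours(m,cv2.RETR_EXTERNAL,cv2.CHAIN_APPROX_NONE)[0] if cv2.contourArea(c)>800]
for c in cand:
  if len(c)<500: print(c.mean(0),circR(onto(p,c,.016,True),.032))
st([.572,.247,-.017])
```

```text
[404.15432099 387.66666667] (array([0.84103905, 0.30041343]), np.float64(0.02752070505182285))
[ 13.86219081 379.63250883] (array([ 0.70558693, -0.2981939 ]), np.float64(0.07647987637933788))
[317.76536313 305.53631285] (array([0.67399538, 0.24707686]), np.float64(0.00542776555051794))
[ 25.94202899 249.08695652] (array([ 0.51288834, -0.02746907]), np.float64(0.010787166403576817))
[137.65558912 242.40785498] (array([0.55589726, 0.11686847]), np.float64(0.017076275435506577))
[278.12389381 206.2079646 ] (array([0.57133934, 0.24631481]), np.float64(0.00033894160704558344))
t 16.88 tcp [0.5728 0.2508 0.0778] gap 0.585 F [0.6 0.7 0.1] q [ 0.24  0.67  1.53 -0.01  0.93 -0.95]
toolx [ 0.012 -0.006 -1.   ] y [-0.93   0.368 -0.013] z [ 0.368  0.93  -0.001]
delta tool: [ 0.0948  0.0006 -0.0038]
```

View pics/w19.png

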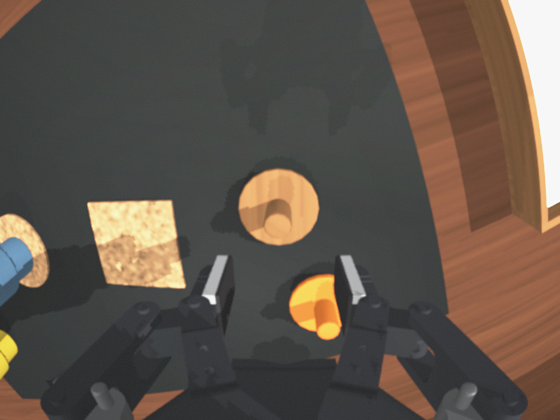

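Emit:
step_arm --pt "0.01 0 -0.003 0" --pt "0.025 0 -0.0046 0" --pt "0.045 0 -0.0046 0" --pt "0.065 0 -0.0046 0" --pt "0.08 0 -0.0046 0" --pt "0.09 0 -0.0046 0" --pt "0.094 0 -0.0046 0" --pt "0.094 0 -0.0046 0"

```text
t: 17.55
tcp_pos: [0.5721, 0.2458, -0.0166]
tool_rot: [-0.401, 0.583, 0.393, 0.587]
force: [-0.5, 0.7, 0.2]
finger_gap: 0.584
```

Run:
```python
from h import *
st([.572,.246,-.017])
im=optics.snapshot("wrist"); a=optics.snapshot("side")
cv2.imwrite("pics/z20.png",np.hstack([cv2.resize(im[160:360,180:390,::-1],(420,400)),cv2.resize(a[140:240,210:305,::-1],(380,400),interpolation=2)]))
```

```text
t 17.55 tcp [ 0.5721  0.2458 -0.0166] gap 0.584 F [-0.5  0.7  0.2] q [ 0.23  0.8   1.58 -0.01  0.75 -0.95]
toolx [ 0.011 -0.006 -1.   ] y [-0.93   0.368 -0.012] z [ 0.368  0.93  -0.001]
delta tool: [0.0004 0.0002 0.0002]
```

View pics/z20.png

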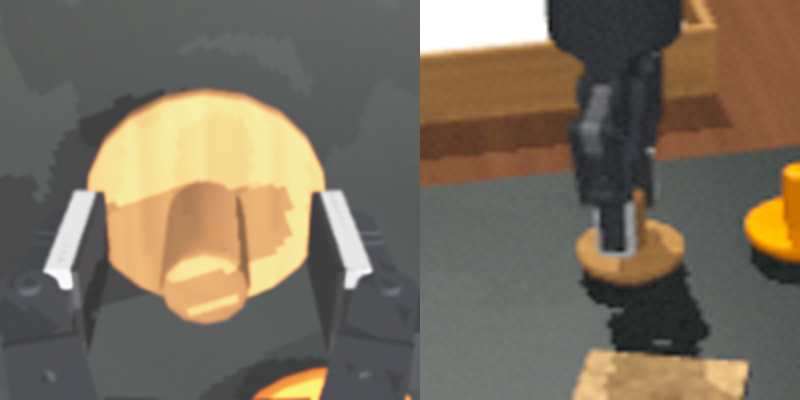

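Emit:
step_arm --pt "0 0 0 0" --pt "0 0 0 0" --pt "0 0 0 0" --pt "0 0 0 0" --pt "0 0 0 0" --pt "0 0 0 0" --pt "0 0 0 0" --jaw 0.01 --grip_force 25

```text
t: 18.23
tcp_pos: [0.574, 0.2464, -0.0142]
tool_rot: [-0.402, 0.581, 0.393, 0.588]
force: [-0.8, -0.7, 5.2]
finger_gap: 0.224
```

Run:
```python
from h import *
st(); print(telemetry.sense()["ft_torque"])
im=optics.snapshot("wrist"); a=optics.snapshot("side")
cv2.imwrite("pics/z21.png",np.hstack([cv2.resize(im[160:360,180:390,::-1],(420,400)),cv2.resize(a[140:240,210:305,::-1],(380,400),interpolation=2)]))
```

```text
t 18.23 tcp [ 0.574   0.2464 -0.0142] gap 0.224 F [-0.8 -0.7  5.2] q [ 0.23  0.8   1.58 -0.01  0.75 -0.95]
toolx [ 0.016 -0.005 -1.   ] y [-0.93   0.368 -0.016] z [0.368 0.93  0.001]
[-0.02941813  0.05322229 -0.01892806]
```

View pics/z21.png

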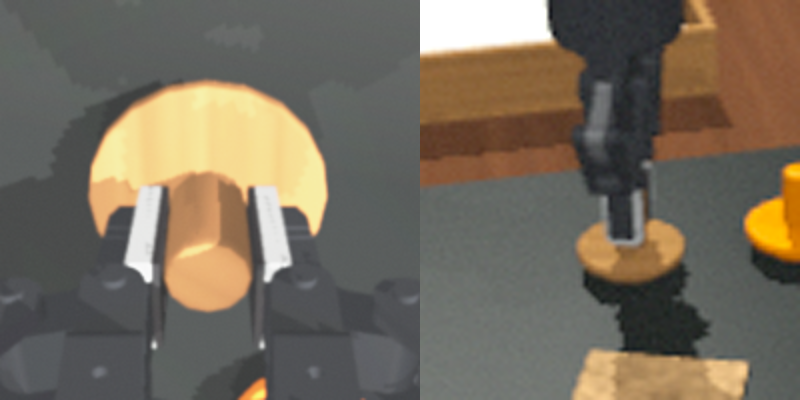

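Emit:
step_arm --pt "-0.004 0 0 0" --pt "-0.012 0 0 0" --pt "-0.03 0 0 0" --pt "-0.055 0 0 0" --pt "-0.085 0 0 0" --pt "-0.12 0 0 0" --pt "-0.155 0 0 0" --pt "-0.19 0 0 0"

```text
t: 19.0
tcp_pos: [0.5702, 0.2471, 0.1775]
tool_rot: [-0.402, 0.582, 0.393, 0.588]
force: [-0.1, -0.7, -0.9]
finger_gap: 0.223
```

Run:
```python
from h import *
st([.474,-.2415,.21]); st([.54,.0,.21])
im=optics.snapshot("wrist"); a=optics.snapshot("side")
cv2.imwrite("pics/z22.png",np.hstack([cv2.resize(im[160:360,180:390,::-1],(420,400)),cv2.resize(a[80:240,190:342,::-1],(380,400),interpolation=2)]))
```

```text
t 19.00 tcp [0.5702 0.2471 0.1775] gap 0.223 F [-0.1 -0.7 -0.9] q [ 0.23  0.53  1.47 -0.01  1.13 -0.96]
toolx [ 0.015 -0.005 -1.   ] y [-0.93   0.368 -0.015] z [0.368 0.93  0.001]
delta tool: [-0.0315 -0.0909 -0.4897]
t 19.00 tcp [0.5702 0.2471 0.1775] gap 0.223 F [-0.1 -0.7 -0.9] q [ 0.23  0.53  1.47 -0.01  1.13 -0.96]
toolx [ 0.015 -0.005 -1.   ] y [-0.93   0.368 -0.015] z [0.368 0.93  0.001]
delta tool: [-0.0317 -0.0634 -0.2409]
```

View pics/z22.png

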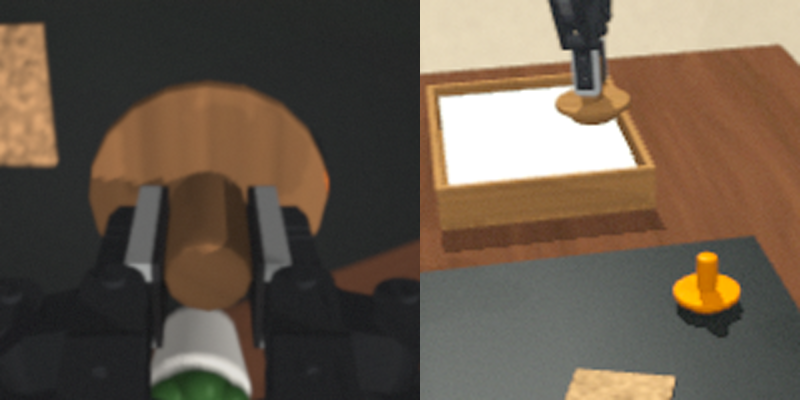

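Lid held upright. Carrying it to the stack.

Emit:
step_arm --pt "-0.008 -0.005 -0.02 0" --pt "-0.016 -0.013 -0.05 0" --pt "-0.024 -0.021 -0.08 0" --pt "-0.032 -0.029 -0.115 0" --pt "-0.032 -0.037 -0.15 0" --pt "-0.032 -0.045 -0.185 0" --pt "-0.032 -0.053 -0.22 0" --pt "-0.032 -0.06 -0.25 0"

```text
t: 19.77
tcp_pos: [0.5367, -0.0078, 0.2139]
tool_rot: [-0.403, 0.577, 0.391, 0.593]
force: [0.2, -0.1, -0.4]
finger_gap: 0.225
```

Emit:
step_arm --pt "0 -0.006 -0.035 0" --pt "0 -0.012 -0.07 0" --pt "0 -0.018 -0.105 0" --pt "0 -0.023 -0.14 0" --pt "0 -0.027 -0.17 0" --pt "0 -0.03 -0.2 0" --pt "0 -0.03 -0.215 0" --pt "0 -0.03 -0.215 0"

```text
t: 20.43
tcp_pos: [0.4841, -0.2217, 0.2121]
tool_rot: [-0.402, 0.578, 0.39, 0.593]
force: [0.1, -0.4, -0.7]
finger_gap: 0.222
```

Run:
```python
from h import *
p=optics.camera_params("wrist");im=optics.snapshot("wrist");a=optics.snapshot("side");b=optics.snapshot("scene")
cv2.imwrite("pics/w23.png",im[:,:,::-1]);cv2.imwrite("pics/side23.png",a[:,:,::-1]);cv2.imwrite("pics/scene23.png",b[:,:,::-1])
import pickle;pickle.dump(p,open("w23.pkl","wb"))
st([.474,-.2415,.17])
cv2.imwrite("pics/z23.png",np.hstack([cv2.resize(b[40:190,160:310,::-1],(400,400),interpolation=2),cv2.resize(a[210:410,150:350,::-1],(400,400),interpolation=2)]))
```

```text
t 20.58 tcp [ 0.4849 -0.2177  0.2123] gap 0.222 F [-0.3  0.3 -0.4] q [-0.64  0.37  1.66  0.02  1.09 -1.84]
toolx [ 0.026  0.    -1.   ] y [-0.929  0.369 -0.024] z [0.369 0.93  0.01 ]
delta tool: [ 0.042   0.0024 -0.0265]
```

View pics/w23.png

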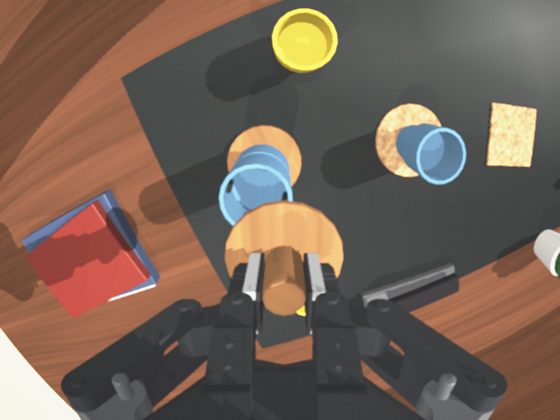

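View pics/z23.png

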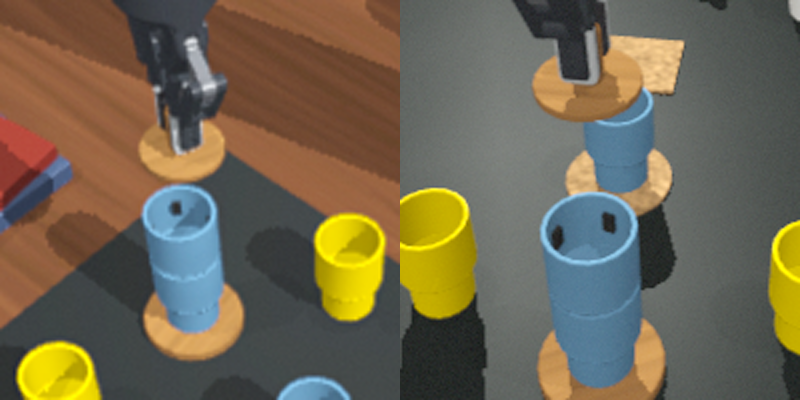

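Run:
```python
from h import *
import pickle;p=pickle.load(open("w23.pkl","rb"));im=cv2.imread("pics/w23.png")[:,:,::-1].copy()
m=comp(mask(im,[5,80,60],[24,205,255]),(285,225)); c=cont(m); k=(c[:,1]<245)&((c[:,0]>292)|(c[:,0]<228)|(c[:,1]<204)|True); c=c[k]
print(len(c),c.min(0),c.max(0))
for z in(.238,.2423,.246): print(z,circ(onto(p,c,z,True)),circR(onto(p,c,z,True),.032))
B=([95,60,60],[112,200,255])
c=cont(comp(mask(im,*B),(225,195))); 
c=c[c[:,0]<235]; print(c.min(0),c.max(0),circR(onto(p,c,.146,True),.030))
for n,sd,cut in(("scene",None,None),("side",None,None)):
  im=cv2.imread(f"pics/{n}23.png")[:,:,::-1].copy(); m=mask(im,*B)
  for c in cv2.findContours(m,cv2.RETR_EXTERNAL,cv2.CHAIN_APPROX_NONE)[0]:
    if cv2.contourArea(c)<500: continue
    c=c[:,0].astype(float); e=proj(P[n],[.474,-.2415,.146])[0]; d=proj(P[n],[.517,-.0595,.089])[0]
    for nm,q,z in(("mid",e,.146),("placed",d,.089)):
      if abs(c[:,0].mean()-q[0])<25:
        cc=c[c[:,1]<q[1]]
        if len(cc)>15: print(n,nm,len(cc),circR(onto(P[n],cc,z),.030))
```

```text
142 [225. 199.] [342. 244.]
0.238 (array([ 0.48272698, -0.22026419]), np.float64(0.03207460078366812), np.float64(1.0)) (array([ 0.48266031, -0.22023385]), np.float64(0.0002462578830252749))
0.2423 (array([ 0.48046232, -0.21940048]), np.float64(0.03117723590628558), np.float64(1.0)) (array([ 0.48142147, -0.21975642]), np.float64(0.000300383862628157))
0.246 (array([ 0.47851367, -0.21865729]), np.float64(0.03040508473273251), np.float64(1.0)) (array([ 0.48034985, -0.21928031]), np.float64(0.00042022263409243605))
[218. 166.] [234. 225.] (array([ 0.4485185 , -0.28913827]), np.float64(0.005743698907810807))
scene placed 36 (array([ 0.51864546, -0.05925177]), np.float64(0.0005921363588721364))
scene mid 34 (array([ 0.47510413, -0.23992153]), np.float64(0.0007951363150074965))
side mid 59 (array([ 0.47365357, -0.24252838]), np.float64(0.0003996701054040186))
side mid 132 (array([ 0.50751801, -0.17056162]), np.float64(0.008596898255753844))
side placed 16 (array([ 0.51431487, -0.03973176]), np.float64(0.0037576810176578436))
```

Emit:
step_arm --pt "0 0 -0.008 0" --pt "0 0.001 -0.017 0" --pt "0.01 0.001 -0.0235 0" --pt "0.025 0.001 -0.026 0" --pt "0.036 0.0015 -0.026 0" --pt "0.042 0.0015 -0.026 0" --pt "0.042 0.0015 -0.026 0" --pt "0.042 0.0015 -0.026 0"

```text
t: 21.25
tcp_pos: [0.4749, -0.2413, 0.1696]
tool_rot: [-0.402, 0.577, 0.392, 0.593]
force: [0.2, 0.6, -0.5]
finger_gap: 0.227
```

Run:
```python
from h import *
st([.475,-.2415,.16])
p=optics.camera_params("wrist");im=optics.snapshot("wrist");a=optics.snapshot("side");b=optics.snapshot("scene")
cv2.imwrite("pics/w24.png",im[:,:,::-1]);cv2.imwrite("pics/side24.png",a[:,:,::-1]);cv2.imwrite("pics/scene24.png",b[:,:,::-1])
import pickle;pickle.dump(p,open("w24.pkl","wb"))
cv2.imwrite("pics/z24.png",np.hstack([cv2.resize(b[60:180,180:280,::-1],(400,480),interpolation=2),cv2.resize(a[250:370,190:290,::-1],(400,480),interpolation=2)]))
m=comp(mask(im,[5,80,60],[24,205,255]),(285,225)); c=cont(m); c=c[c[:,1]<245]
print(len(c),c.min(0),c.max(0))
for z in(.190,.195,.2): print(z,circ(onto(p,c,z,True)),circR(onto(p,c,z,True),.032))
```

```text
t 21.25 tcp [ 0.4749 -0.2413  0.1696] gap 0.227 F [ 0.2  0.6 -0.5] q [-0.69  0.42  1.71  0.02  0.99 -1.9 ]
toolx [ 0.026  0.001 -1.   ] y [-0.929  0.369 -0.024] z [0.368 0.93  0.01 ]
delta tool: [ 0.0095  0.0001 -0.0003]
143 [225. 201.] [342. 244.]
0.19 (array([ 0.47702057, -0.24144119]), np.float64(0.033560809262797274), np.float64(1.0)) (array([ 0.47531594, -0.24074654]), np.float64(0.0004423088097222157))
0.195 (array([ 0.47437062, -0.24044694]), np.float64(0.03250713756199679), np.float64(1.0)) (array([ 0.47381041, -0.24021506]), np.float64(0.0002456248359634559))
0.2 (array([ 0.47172067, -0.2394527 ]), np.float64(0.03145346586120585), np.float64(1.0)) (array([ 0.47233956, -0.23970024]), np.float64(0.00023244677518919656))
```

View pics/z24.png

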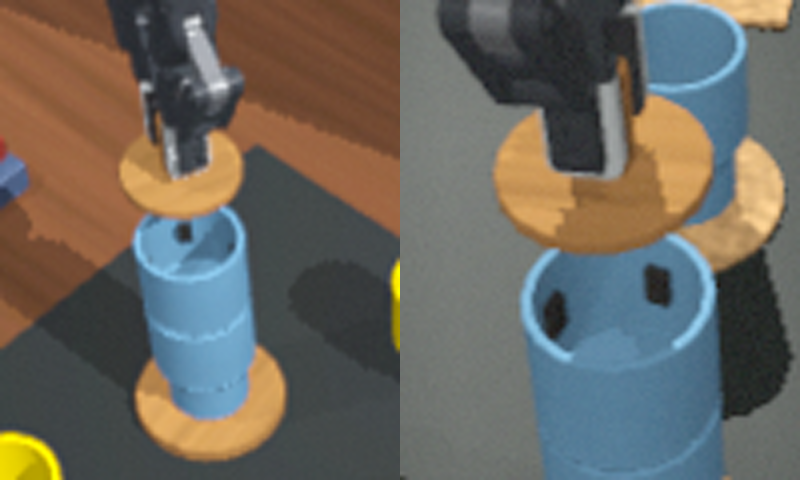

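View pics/w24.png

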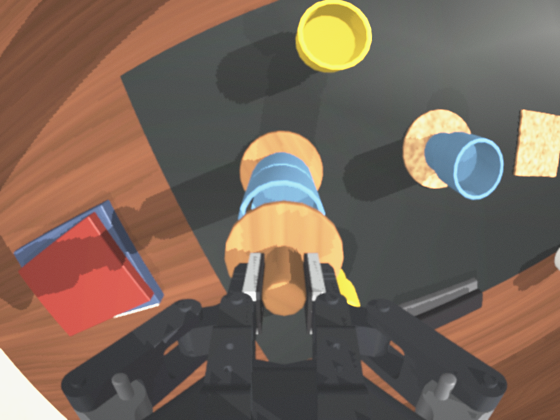

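Run:
```python
from h import *
for n in P:
  im=cv2.imread(f"pics/{n}24.png")[:,:,::-1].copy(); q=proj(P[n],[.474,-.241,.197])[0]; m=mask(im,[5,80,60],[24,205,255])
  for c in cv2.findContours(m,cv2.RETR_EXTERNAL,cv2.CHAIN_APPROX_NONE)[0]:
    if cv2.contourArea(c)<200: continue
    c=c[:,0].astype(float)
    if np.hypot(*(c.mean(0)-q))<25:
      # lower edge = bottom of disc (z .191); side extremes
      for z in(.191,.197):
        cc=c[c[:,1]>q[1]+3] if z==.191 else c[c[:,1]<q[1]+3]
        print(n,z,len(cc),circR(onto(P[n],cc,z),.032))
```

```text
side 0.191 120 (array([ 0.47999118, -0.23796913]), np.float64(0.006676000478573704))
side 0.197 151 (array([ 0.48047072, -0.24172226]), np.float64(0.009127396461241086))
```

Run:
```python
from h import *
for n,(x0,x1,y0,y1) in {"scene":(208,243,90,116),"side":(211,271,270,316)}.items():
  im=cv2.imread(f"pics/{n}24.png")[:,:,::-1].copy(); m=mask(im,[14,115,60],[24,205,255]); k=np.zeros_like(m); k[y0:y1,x0:x1]=m[y0:y1,x0:x1]
  c=cont(k); q=proj(P[n],[.474,-.241,.194])[0]; print(n,q,c.min(0),c.max(0))
  cc=c[c[:,1]>q[1]+3]; print("low edge",circR(onto(P[n],cc,.191),.032));
```

```text
scene [225.3997318  103.02579456] [210.  90.] [240. 113.]
low edge (array([ 0.47045196, -0.2467615 ]), np.float64(0.000733246558123985))
side [241.46225885 294.39456866] [214. 270.] [270. 315.]
low edge (array([ 0.4758399, -0.2356586]), np.float64(0.0037839329641168058))
```

Emit:
step_arm --pt "0.006 0 0 0" --pt "0.014 0 0 0" --pt "0.022 0 -0.0005 0" --pt "0.028 0.0005 -0.0005 0" --pt "0.032 0.0005 -0.0005 0" --pt "0.034 0.0005 -0.001 0" --pt "0.034 0.0005 -0.001 0"

```text
t: 21.98
tcp_pos: [0.4753, -0.2422, 0.1358]
tool_rot: [-0.403, 0.577, 0.392, 0.593]
force: [-0.8, -1.5, 0.4]
finger_gap: 0.226
```

Run:
```python
from h import *
st()
im=optics.snapshot("wrist");a=optics.snapshot("side");b=optics.snapshot("scene")
cv2.imwrite("pics/w25.png",im[:,:,::-1])
cv2.imwrite("pics/z25.png",np.hstack([cv2.resize(b[60:180,180:280,::-1],(400,480),interpolation=2),cv2.resize(a[250:370,190:290,::-1],(400,480),interpolation=2)]))
```

```text
t 21.98 tcp [ 0.4753 -0.2422  0.1358] gap 0.226 F [-0.8 -1.5  0.4] q [-0.69  0.47  1.74  0.02  0.91 -1.9 ]
toolx [ 0.026  0.    -1.   ] y [-0.929  0.368 -0.025] z [0.368 0.93  0.01 ]
```

View pics/z25.png

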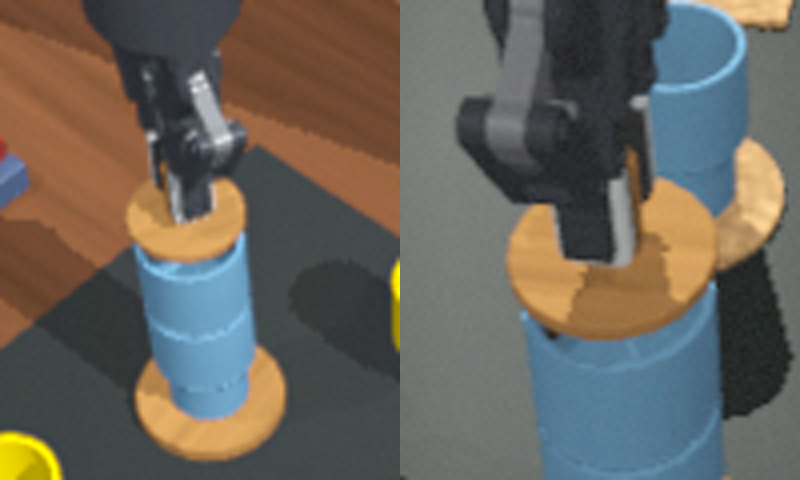

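Lid centred over the mouth within about 1 mm in both views. Lowering.

Emit:
step_arm --pt "0.002 0 0 0" --pt "0.004 0 0 0" --pt "0.006 0 0 0" --pt "0.007 0 0 0" --pt "0.008 0 0 0" --pt "0.009 0 0 0" --pt "0.01 0 0 0" --pt "0.01 0 0 0"

```text
t: 22.8
tcp_pos: [0.4761, -0.2426, 0.1266]
tool_rot: [-0.403, 0.577, 0.392, 0.593]
force: [0.9, -0.9, -1.0]
finger_gap: 0.226
```

Run:
```python
from h import *
st(); print(telemetry.sense()["ft_torque"])
a=optics.snapshot("side");b=optics.snapshot("scene")
cv2.imwrite("pics/z26.png",np.hstack([cv2.resize(b[60:180,180:280,::-1],(400,480),interpolation=2),cv2.resize(a[250:370,190:290,::-1],(400,480),interpolation=2)]))
```

```text
t 22.80 tcp [ 0.4761 -0.2426  0.1266] gap 0.226 F [ 0.9 -0.9 -1. ] q [-0.69  0.49  1.75  0.02  0.89 -1.9 ]
toolx [ 0.028 -0.001 -1.   ] y [-0.929  0.368 -0.026] z [0.368 0.93  0.009]
[-0.02295642  0.01972322  0.00718926]
```

View pics/z26.png

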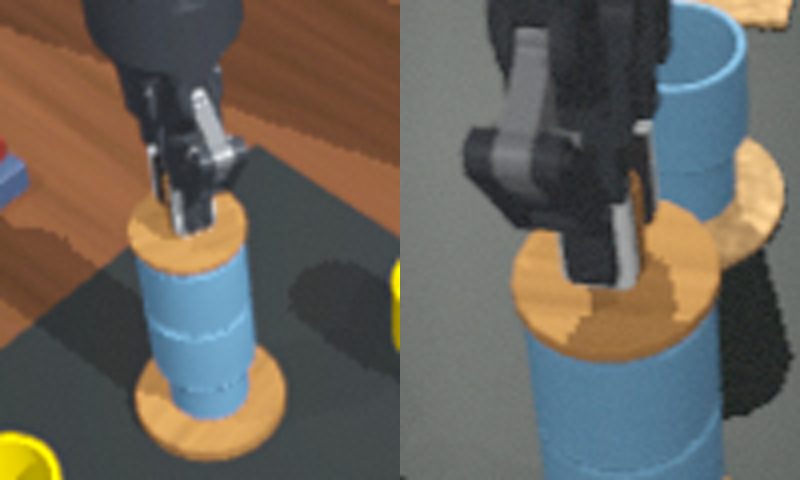

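Emit:
step_arm --pt "0.001 0 0 0" --pt "0.002 0 0 0" --pt "0.003 0 0 0" --pt "0.003 0 0 0"

```text
t: 23.23
tcp_pos: [0.4761, -0.2425, 0.1235]
tool_rot: [-0.403, 0.577, 0.392, 0.593]
force: [-0.2, 0.0, -0.3]
finger_gap: 0.223
```

Emit:
step_arm --pt "0.0005 0 0 0" --pt "0.001 0 0 0" --pt "0.0015 0 0 0" --pt "0.0015 0 0 0"

```text
t: 23.57
tcp_pos: [0.4763, -0.2426, 0.1222]
tool_rot: [-0.403, 0.577, 0.392, 0.593]
force: [0.1, -0.9, 1.5]
finger_gap: 0.221
```

Emit:
step_arm --pt "0.0005 0 0 0" --pt "0.001 0 0 0" --pt "0.001 0 0 0"

```text
t: 23.82
tcp_pos: [0.4765, -0.2426, 0.1219]
tool_rot: [-0.403, 0.577, 0.391, 0.593]
force: [-0.9, 2.2, 4.3]
finger_gap: 0.222
```

Run:
```python
from h import *
st(); print(telemetry.sense()["ft_torque"])
a=optics.snapshot("side");b=optics.snapshot("scene")
cv2.imwrite("pics/z27.png",np.hstack([cv2.resize(b[60:180,180:280,::-1],(400,480),interpolation=2),cv2.resize(a[250:370,190:290,::-1],(400,480),interpolation=2)]))
```

```text
t 23.82 tcp [ 0.4765 -0.2426  0.1219] gap 0.222 F [-0.9  2.2  4.3] q [-0.69  0.5   1.75  0.02  0.87 -1.9 ]
toolx [ 0.028 -0.001 -1.   ] y [-0.929  0.368 -0.027] z [0.368 0.93  0.009]
[ 0.10285173  0.20694815 -0.02583687]
```

View pics/z27.png

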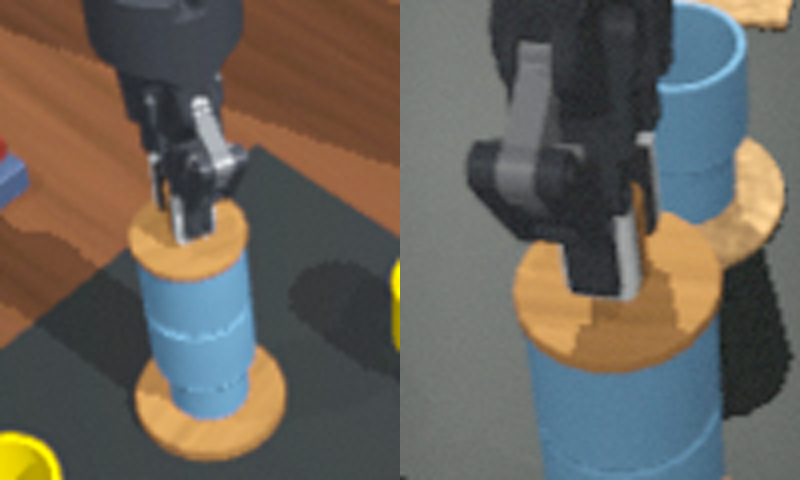

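Contact at TCP z = 0.1219, against 0.1218 predicted for fully seated. Releasing.

Emit:
step_arm --pt "0 0 0 0" --pt "0 0 0 0" --pt "0 0 0 0" --pt "0 0 0 0" --jaw 0.03

```text
t: 24.25
tcp_pos: [0.4764, -0.2426, 0.1217]
tool_rot: [-0.403, 0.577, 0.391, 0.593]
force: [-0.8, -0.1, 0.0]
finger_gap: 0.353
```

Emit:
step_arm --pt "0 0 0 0" --pt "0 0 0 0" --pt "0 0 0 0" --pt "0 0 0 0" --jaw 0.055

```text
t: 24.58
tcp_pos: [0.4764, -0.2426, 0.1216]
tool_rot: [-0.403, 0.577, 0.391, 0.593]
force: [-0.1, 0.6, -0.5]
finger_gap: 0.643
```

Emit:
step_arm --pt "-0.01 0 0 0" --pt "-0.025 0 0 0" --pt "-0.045 0 0 0" --pt "-0.07 0 0 0" --pt "-0.1 0 0 0" --pt "-0.13 0 0 0" --pt "-0.15 0 0 0" --pt "-0.15 0 0 0"

```text
t: 25.25
tcp_pos: [0.4747, -0.2444, 0.2774]
tool_rot: [-0.407, 0.576, 0.388, 0.594]
force: [0.8, -0.6, 0.1]
finger_gap: 0.644
```

Run:
```python
from h import *
st()
im=optics.snapshot("wrist");a=optics.snapshot("side");b=optics.snapshot("scene")
for n,i in(("w28",im),("side28",a),("scene28",b)): cv2.imwrite(f"pics/{n}.png",i[:,:,::-1])
cv2.imwrite("pics/z28.png",np.hstack([cv2.resize(b[80:230,180:310,::-1],(400,462),interpolation=2),cv2.resize(a[230:410,180:335,::-1],(400,462),interpolation=2)]))
B=([95,60,60],[112,200,255])
for z in(.146,.152):
  for n in P: print(n,z,proj(P[n],[.474,-.241,z]).round(1))
```

```text
t 25.25 tcp [ 0.4747 -0.2444  0.2774] gap 0.644 F [ 0.8 -0.6  0.1] q [-0.7   0.29  1.58  0.02  1.24 -1.9 ]
toolx [ 0.037 -0.008 -0.999] y [-0.929  0.368 -0.037] z [0.368 0.93  0.006]
scene 0.146 [[227.6 118.8]]
side 0.146 [[244.1 322.8]]
scene 0.152 [[227.3 116.9]]
side 0.152 [[243.8 319.4]]
```

View pics/z28.png

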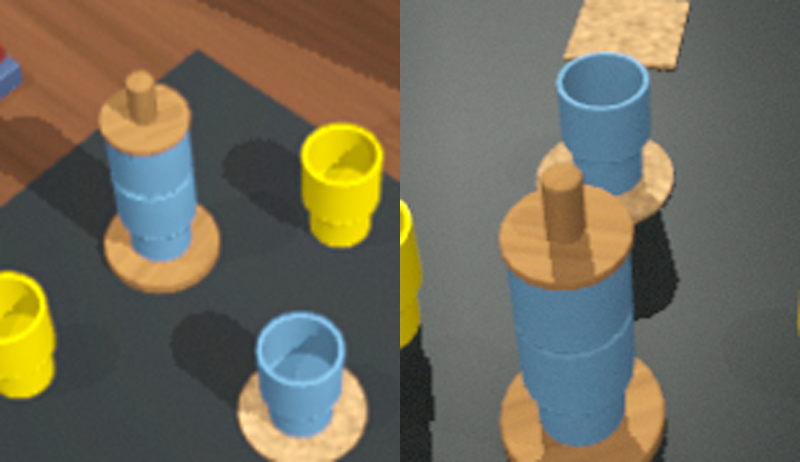

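View pics/w28.png

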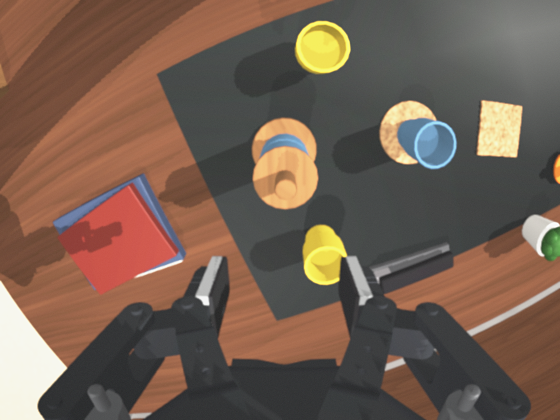

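View pics/side28.png

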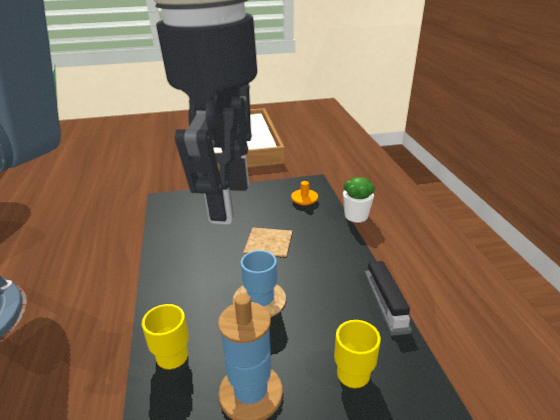

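Both views show the lid flat on the rim at the seated height: the disc centre is at scene (227,118) against (227,117) predicted, and at side (244,321) against (244,319). The pot stands upright, wholly on the round coaster, and the plant, stapler and decoys haven't moved. Handing in.

```bash
python3 -c "
from station import manip; print(manip.sign_off())"
```

```text
the job is handed in; nothing more can be done
None
```

I pulled the top pot straight up off the stack and stood it on the round coaster. Then I put the wooden lid on the pot that is now the top of the stack. I handed the job in at about 25 s of the 64 s allowed.

**Last checks:**
- **Pot:** it is upright and released, with its foot wholly on the cork. The rim measured about 4 mm or less off the coaster's centre.
- **Lid:** it lies flat on the rim. The disc is within about 2 px of the predicted seated position in both fixed views. Contact came at tool height 0.1219 m, against 0.1218 m predicted.
- **Everything else:** the lower two pots, plant, stapler and look-alikes appear unmoved, and the arm is clear of everything.

**What did not go as expected:**
- **Fingertip offset:** the cameras showed the real fingertips about 40 mm behind the reported tool point. My first attempt to close therefore passed harmlessly above the rim, and I allowed for the offset from then on.
- **Setting the pot down:** it came down harder than intended. The force read 28 N just after contact, and I eased it to about 3 N before letting go.
- **Opening reading:** it showed 62 mm on the 60 mm pot.
- **Tool tilt:** it crept to about 1.6° while the lid was being placed, though the lid sat level once released.

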